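# Calibrate the shop scale with the tight 500 g weight

### The arm

A 6-joint arm with a two-finger parallel gripper is mounted at the origin on the work surface. World frame = base frame: x ahead of the robot, y to its left, z up, the work surface at z = 0. Lengths are in m, angles in degrees, forces in N, time in s.
With the tool pointing down it reaches from about 0.425 to 0.925 m from the base axis. Payload 12.5 kg.
Tool frame: the origin (TCP) lies on the centre line of the jaws, within the pads' length; the fingertips stand 17 mm ahead of it and the grasp point (between the pads) lies 2 mm behind it (env.tip_extent is the distance from the TCP to the fingertips, in m); z points along the fingers, y is the direction in which the jaws open and shut (so a half turn about z gives the same grasp; the last joint's range is limited). The gripper opens to 85 mm and grips with 20 to 120 N. Pads are 22 mm wide; open, the fingers measure 114 mm over their backs; the gripper's body (76 mm by 85 mm) begins 54 mm behind the grasp point. The pads swing forward as they close: fully open they stand 13 mm farther back than shut.
Start: joints at [-72.514, 28.126, 89.318, -0, 62.55, -6.05], TCP at [0.25, -0.573, 0.248] pointing down, gripper open.
Joint ranges: [-177.58, 177.58], [-47.91, 125.51], [2.72, 160], [-65.01, 245.01], [3.68, 167.84], [-153.87, 153.87]. Speed limits (degrees/s): [127.2, 127.2, 159.86, 180, 180, 180].

### API

Orientations are given as a 3x3 rotation matrix whose columns are the frame's x, y, z axes.
In Python, from cell import env, capture, get_calibration, boxes_of gives the robot as it stands.
- The arm moves only by the tool move_arm, never from a script. Its argument "motion" is a list of rows, each an object of numbers: "x", "y", "z": the shift along the tool's x, y, z in units of 40 mm (1.0 is 40 mm); "twist": the turn about the tool's z in rad. In form: [{"x": .., "y": .., "z": .., "twist": ..}, ...]. A call has 1 to 12 rows; each row shifts and turns the pose as measured when the row begins, along the tool's axes as they then stand; what a row does not reach is not made up. A row lasts 1/10 s, in which the tool goes at most 50 mm and 8.59 degrees, less where a joint would pass 70% of its speed; a pose out of reach is approached as far as the arm can. A call is refused whole if a number of a shift passes 1 or a number of a turn 0.15, either way. A call with a gripper value outside its range is refused whole. "gripper" is the gripper's target within -1 to 1 (fully open at 1, half-way at 0, shut at -1), set as the call begins (left out, the last holds). The fingers move at their own pace and stop on an object; the grip force is fixed at half the most. Time passes only in rows, so rows that do not move let the fingers close. It gives the time, the measured TCP pose, the force and the opening at its end, in the units of the state.
- env.get_state(): the state, without advancing time (a new reading comes with each control period).
- capture(name): name is "side" or "top"; returns (picture, depth): 480x640x3 uint8, red, green, blue; 480x640 float32, m along the optical axis (not along the pixel's ray), 0 where there is no reading.
- get_calibration(name): a dict with "intrinsics" (3x3 intrinsics, pixels), "extrinsics" (4x4, takes a point from camera to world coordinates). Camera axes: x right, y down, z forward; pixel columns grow to the right and rows downward; lengths in m; the calibration is good to about 2 mm. A picture is of the moment at which its call begins. get_calibration takes no time and is no camera call.
- env.finish_job(): hands the job in, once; it reports no verdict.
Trained networks look in the newest picture that a camera, given by its name, has taken for a name from the list of things; names that differ only in an ending like _2 or _b are one class to them, and where a whole thing is asked for, a point or a joint stands for the part that bears it (a point fixed in the world has none). Each returns a list of dicts, best first, with "conf" (0 to 1); they miss things now and then, are a little off and sometimes report something else, mostly with a low value. They report only what shows in the picture. A call takes as long as a camera call. They do not tell look-alikes from the thing itself.
- boxes_of(camera, query): "centre" ([x, y, z] in m, in the coordinates of the camera as it stood for that picture, good to about 4 mm: the middle of the surface that is visible of it).
The state is a dict: "t": time; "joints": joint angles; "joint_velocities": joint speeds; "tau": joint torques, N m; "ee_pos": TCP position; "orientation": TCP orientation; "wrist_force": force on the tool from outside, world axes, zero at the start; "torque": the same for the moment, N m; "grip_width": opening from 0.0 (shut) to 1.0 (fully open).
Only numpy, scipy, OpenCV 4.12 (cv2) and the standard library are available. Lean on these libraries where they do the work, as an engineer would, in place of code of your own. Each camera call takes 0.05 s, during which the arm holds its last target.

### The job

Calibrate the counter scale: the big 500 g brass weight sits tight in the foam of the open case on the sloping cash desk, so work it out by its knob with small wiggles, without lifting or dragging the case, and stand it gently upright in the middle of the scale's pan. Let go of it, then press the orange key all the way down and release it. Leave the two other keys, the small weights and everything else on the counter as they are.

Things in the scene. Friction and masses are not known exactly. Their poses are not given: they have to be found in the camera images.
- weight500: 500 g brass knob weight, the largest of three in the case. Foot cylinder 40 mm dia x 45 mm tall, then a neck 16 mm dia x 7 mm, then a cylindrical knob head 22 mm dia x 26 mm; 78 mm in all. Origin: centre of its flat underside; z runs up its axis to the knob. At the start it stands in the case's middle cutout, leaning with the case (its z is the case's z), with 32 mm (neck and knob) above the foam.
- case: Loose open wooden weight case, about 1 kg empty, 140 mm deep (x), 240 wide (y), 62 tall (z), filled with dark foam level with its rim. Origin: centre of its underside. It lies on the desk's slope, so its z leans 30 degrees from vertical towards the desk's low front (away from the lid) and its x runs up the slope. A ledge below stops it sliding down; nothing else holds it.
- cutout500 (a point): Mouth of the 500 g weight's cutout, level with the foam's top (case x -5, y 0, z 62 mm), case axes; 46 mm deep. Four springy foam walls clamp the weight until it is 45 mm out: a straight pull needs 15 to 20 N besides its weight, and lifts the case along with it. Twisting it to and fro about its axis by 0.2 to 0.3 rad while drawing it slowly along the case's z, it comes with far less pull.
- lid_top (a point): Middle of the upper edge of the case's open lid (case x 177, z 152 mm; case axes). The lid is stiff: hinged at the case's upper edge (case x +70, z 62 mm) it stands 140 mm tall and leans away from the weights, 40 degrees above the case's top; it belongs to the case.
- desk: Fixed dark wooden cash desk, 320 mm wide (y), 275 mm deep: its low front at x -150 mm (facing the robot's side), its back at x +125 mm; origin on the underside. The top slopes up at 30 degrees from 50 mm high at the front to 183 mm, then a 45 mm flat strip at the back. With the case's lid it stands 330 mm tall.
- weight200: 200 g brass knob weight, 30 mm dia, 51 mm tall, loose in its own cutout of the case at y -77 mm; knob 16 mm dia, 20 mm above the foam. Origin: centre of its underside. To be left there.
- weight100: 100 g brass knob weight, 23 mm dia, 42 mm tall, loose in its own cutout of the case at y +74 mm; knob 12 mm dia, 15 mm above the foam. Origin: centre of its underside. To be left there.
- scale: Fixed white electronic counter scale, 290 mm deep (x) x 250 mm wide (y), origin at the centre of its underside; its front console with display and keys faces -x, the steel pan lies behind it. Everything is under 90 mm high.
- pan_mid (a point): Middle of the top face of the scale's flat steel pan, 82 mm above the counter; pan 200 (x) x 240 mm (y). Axes are the scale's, z up.
- cal_key_top (a point): Centre of the top face of the round orange key, 24 mm dia, the leftmost (+y of the scale) of three on the console, which slopes 18 degrees down to the front; z is the outward normal of the key. The key's top stands 12 mm above the console, in a flat black bezel 34 mm dia, 4 mm high. The keys are 72 mm apart.
- cal_key (a joint): Travel of the orange key: 0 up, 0.005 m fully down; springs back. 4 N presses it fully.
- tare_key (a joint): Travel of the middle grey key, 0 to 0.005 m; leave it alone.
- zero_key (a joint): Travel of the right-hand (-y) grey key, 0 to 0.005 m; leave it alone.
- stamp: Wooden rubber stamp, 24 x 62 mm, 68 mm tall, on the flat back strip of the desk; origin under its centre.
- scoop: Aluminium grain scoop with a black handle, lying on the counter, 205 mm long, 90 mm wide, 46 mm tall; origin at the trough's closed end, which is 85 mm from the handle's end; x runs from handle to mouth.
- ghee_jar: White jar with yellow cap, 84 mm dia, 115 mm tall; origin under its centre.
- tea_carton: Green carton, 55 x 90 x 130 mm tall; origin under its centre.
- calculator: Black desk calculator, 160 x 110 x 20 mm; origin under its centre.
Not all that is in view belongs to the job. What is shaped like the weight500 but blue, green or white is not meant.

How it is judged (in metres and radians):
On the way, in this order (a step that is already met when the one before it is completed fails the run):
1. the 500 g weight is drawn clear of the case's foam (z of weight500 in the frame of case above 0.066 m), for 0.1 s.
2. it stands upright in the middle of the pan and is let go (x of weight500 in the frame of pan_mid between -0.04 and 0.04 m and y of weight500 in the frame of pan_mid between -0.04 and 0.04 m and z of weight500 in the frame of pan_mid between -0.004 and 0.004 m and angle between weight500's own z axis and vertical below 0.08 rad and linear speed of weight500 below 0.02 m/s and contact force between weight500 and the fingers below 0.1 N), for 0.3 s.
3. the orange key is pressed fully down with the weight on the pan (x of weight500 in the frame of pan_mid between -0.04 and 0.04 m and y of weight500 in the frame of pan_mid between -0.04 and 0.04 m and z of weight500 in the frame of pan_mid between -0.004 and 0.004 m and angle between weight500's own z axis and vertical below 0.08 rad and linear speed of weight500 below 0.02 m/s and value of joint cal_key above 0.0043 m), for 0.1 s.
At the end, for the whole second after the job is handed in: The 500 g weight stands upright (within 4.5 degrees), at rest and let go, its foot within 40 mm of the pan's middle along and across; the orange key is back up; the case lies on its slope within 15 mm and 5 degrees of where it was, the small weights in it (all of step 2 and value of joint cal_key below 0.001 m and distance of case from where it was at the start of the episode below 0.015 m and linear speed of case below 0.02 m/s and angle between case's own z axis and vertical between 0.44 and 0.61 rad and distance of each of weight200, weight100 from where it was at the start of the episode below 0.02 m); the robot touches nothing.
It fails at once if the case lifted, tipped or dragged by more than 15 mm or 5 degrees (distance of case from where it was at the start of the episode above 0.015 m or angle between case's own z axis and vertical above 0.61 rad or angle between case's own z axis and vertical below 0.44 rad).
It fails at once if a small weight taken out or shifted by more than 20 mm (distance of any of weight200, weight100 from where it was at the start of the episode above 0.02 m).
It fails at once if the 500 g weight dropped or banged on the scale (over 50 N) (contact force between weight500 and scale above 50 N).
It fails at once if a grey key pressed (value of joint any of tare_key, zero_key above 0.0025 m).
It fails at once if another thing on the counter moved by more than 30 mm (distance of any of stamp, scoop, ghee_jar, tea_carton, calculator from where it was at the start of the episode above 0.03 m).
It also fails if it takes over 72 s, if anything falls off the work surface, if the arm or the gripper's body presses on something with over 40 N, if the wrist force passes 120 N, or if a joint passes its speed limit or range.

## Working session

There is one attempt and no reset: what is moved stays moved. The work goes in short steps, Python scripts to look and compute and a tool call to move; the robot and the scene stay as the last step left them, time stands still between calls to the robot, and variables do not carry over. Pictures are saved under pics/ and viewed, and the job is handed in when it is done.

Besides the shell and the picture viewer there is one more tool, called after ">>>" in YAML: its name, and indented under it one key for each argument. move_arm: Moves the arm, as the interface text tells. Its arguments: {"type":"object","properties":{"motion":{"type":"array","items":{"type":"object","properties":{"x":{"type":"number"},"y":{"type":"number"},"z":{"type":"number"},"twist":{"type":"number"}}}},"gripper":{"type":"number"}},"required":["motion"]}

```bash
ls; mkdir -p pics; cat > h.py <<'E'
import numpy as np, cv2
from cell import env, capture, get_calibration, boxes_of
def w(cam,p):
    T=np.array(get_calibration(cam)["extrinsics"]); return T[:3,:3]@np.array(p)+T[:3,3]
def pts(cam,d):
    K=np.array(get_calibration(cam)["intrinsics"]);T=np.array(get_calibration(cam)["extrinsics"])
    v,u=np.mgrid[0:480,0:640]
    P=np.stack([(u-K[0,2])/K[0,0]*d,(v-K[1,2])/K[1,1]*d,d],-1)
    W=P@T[:3,:3].T+T[:3,3]; W[d==0]=np.nan
    return W
def proj(cam,p):
    K=np.array(get_calibration(cam)["intrinsics"]);T=np.array(get_calibration(cam)["extrinsics"])
    q=T[:3,:3].T@(np.array(p)-T[:3,3]); q=K@q; return q[:2]/q[2]
E
python3 - <<'E'
from h import *
np.set_printoptions(precision=3,suppress=True)
for c in ["side","top"]:
    im,d=capture(c); cv2.imwrite(f"pics/{c}0.png",im[:,:,::-1]); np.savez(f"{c}0.npz",im=im,d=d)
    print(c,np.array(get_calibration(c)["extrinsics"])[:3])
    for q in ["weight500","case","weight200","weight100","scale","cal_key","lid_top","desk"]:
        for r in boxes_of(c,q)[:3]: print(q,round(r["conf"],2),w(c,r["centre"]))
print(env.get_state()); print(env.tip_extent)
E
```

```text
pics
side [[-0.877 -0.304  0.372  0.066]
 [-0.48   0.538 -0.693  0.805]
 [ 0.011 -0.787 -0.617  0.92 ]]
weight500 0.7 [0.321 0.229 0.035]
weight500 0.68 [0.541 0.205 0.169]
weight500 0.68 [0.684 0.49  0.033]
case 0.79 [0.62  0.208 0.199]
case 0.28 [0.315 0.485 0.129]
weight200 0.7 [0.321 0.229 0.035]
weight200 0.68 [0.541 0.205 0.169]
weight200 0.68 [0.684 0.49  0.033]
weight100 0.7 [0.321 0.229 0.035]
weight100 0.68 [0.541 0.205 0.169]
weight100 0.68 [0.684 0.49  0.033]
scale 0.97 [ 0.579 -0.157  0.062]
cal_key 0.62 [ 0.499 -0.098  0.058]
desk 0.7 [ 0.58  -0.157  0.066]
desk 0.66 [0.575 0.327 0.075]
top [[-0.02  -0.987  0.161  0.281]
 [-1.     0.021  0.004 -0.005]
 [-0.007 -0.161 -0.987  1.578]]
weight500 0.89 [0.279 0.328 0.038]
weight500 0.78 [0.543 0.199 0.17 ]
weight500 0.72 [0.692 0.48  0.032]
case 0.92 [0.615 0.191 0.198]
weight200 0.89 [0.279 0.328 0.038]
weight200 0.78 [0.543 0.199 0.17 ]
weight200 0.72 [0.692 0.48  0.032]
weight100 0.89 [0.279 0.328 0.038]
weight100 0.78 [0.543 0.199 0.17 ]
weight100 0.72 [0.692 0.48  0.032]
scale 0.85 [ 0.61  -0.187  0.085]
scale 0.74 [0.62  0.193 0.198]
scale 0.15 [0.544 0.53  0.013]
cal_key 0.64 [ 0.504 -0.1    0.053]
lid_top 0.7 [0.613 0.188 0.195]
lid_top 0.63 [ 0.491 -0.174  0.059]
{'t': 0.9, 'joints': array([-72.513,  28.124,  89.318,  -0.002,  62.549,  -6.05 ]), 'joint_velocities': array([-0.01 , -0.004,  0.029, -0.107,  0.105,  0.051]), 'tau': array([ -0.001, -61.826, -26.185,  -0.   ,   0.   ,   0.   ]), 'ee_pos': array([ 0.25 , -0.573,  0.248]), 'orientation': array([[ 0.917,  0.399,  0.   ],
       [ 0.399, -0.917, -0.   ],
       [-0.   ,  0.   , -1.   ]]), 'wrist_force': array([ 0.278, -0.844,  0.249]), 'torque': array([-0.029,  0.036,  0.01 ]), 'grip_width': 0.9990903985455519}
0.017
```

View pics/side0.png

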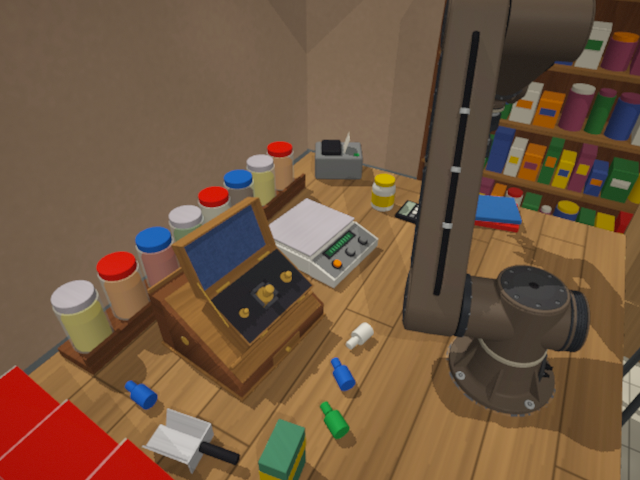

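View pics/top0.png

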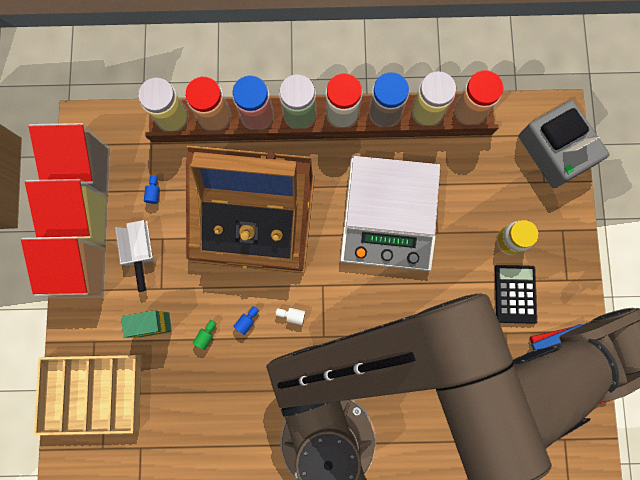

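The side view shows the brass weight in the case at about px (265,293), and the top view shows it at (247,232). The small weights are at (277,236) and (218,230) in the top view, and the orange key is at (361,253). The blue, green and white look-alikes lie on the counter. Next I'll measure the case, knob, pan and key from depth.

```bash
cat > m.py <<'E'
from h import *
np.set_printoptions(precision=4,suppress=True)
Z=np.load("top0.npz");W=pts("top",Z["d"]);im=Z["im"]
S=np.load("side0.npz");WS=pts("side",S["d"])
# foam: dark pixels in box
def show(n,W,im,u0,u1,v0,v1):
    c=cv2.resize(im[v0:v1,u0:u1],None,fx=6,fy=6,interpolation=cv2.INTER_NEAREST); print(c.shape); cv2.imwrite(n,c[:,:,::-1])
show("pics/c_top.png",W,im,185,315,180,275)
show("pics/c_side.png",WS,S["im"],205,335,240,335)
for (u,v) in [(247,232),(277,236),(218,230),(361,253),(387,256),(413,258)]: print(u,v,W[v,u])
# foam plane
m=np.zeros((480,640),bool);m[208:255,205:292]=1
m&=(im.max(-1)<60)
P=W[m];P=P[~np.isnan(P[:,0])]
for i in range(4):
    c=P.mean(0);n=np.linalg.svd(P-c,full_matrices=False)[2][2];n*=np.sign(n[2]);r=(P-c)@n;P=P[abs(r)<max(.002,2*r.std())]
print("foam n",n,"c",c,len(P),np.degrees(np.arccos(n[2])),np.degrees(np.arctan2(n[1],-n[0])))
# above-foam points
for nm,WW in (("top",W),("side",WS)):
    q=(WW-c)@n
    sel=(q>.006)&(q<.05)&(np.linalg.norm(WW-c,axis=-1)<.13)
    k=cv2.connectedComponentsWithStats(sel.astype(np.uint8))
    for i in range(1,k[0]):
        if k[2][i,4]>15: mm=k[1]==i; print(nm,k[2][i],np.nanmean(WW[mm],0),"maxh",np.nanmax(q[mm]))
# pan
m=np.zeros((480,640),bool);m[160:228,350:436]=1
m&=abs(W[...,2]-.082)<.008
print("pan z",np.nanmedian(W[m][:,2]))
uv=np.argwhere(m)[:,::-1];
XY=W[m][:,:2].astype(np.float32); r=cv2.minAreaRect(XY);print("pan",r)
E
python3 m.py
```

```text
(570, 780, 3)
(570, 780, 3)
247 232 [0.542  0.1912 0.1891]
277 236 [0.5319 0.1166 0.1796]
218 230 [0.5519 0.2675 0.1724]
361 253 [ 0.5019 -0.1022  0.056 ]
387 256 [ 0.4927 -0.1734  0.0518]
413 258 [ 0.4855 -0.2441  0.0531]
foam n [-0.5011  0.0594  0.8633] c [0.5509 0.192  0.1644] 2927 30.306281273274887 6.756920788821413
top [215 229   5   5  19] [0.5494 0.2701 0.1743] maxh 0.01943556203394731
top [241 230   9  10  79] [0.5362 0.1965 0.1876] maxh 0.03739300511407768
top [273 234   6   7  34] [0.5305 0.1206 0.1777] maxh 0.02541754208723862
side [285 272   7   7  40] [0.5284 0.1241 0.1733] maxh 0.019969620503746878
side [263 285  12  12 100] [0.5333 0.2022 0.1835] maxh 0.03573165681259786
side [243 309   6   5  24] [0.5477 0.2728 0.1723] maxh 0.01678385239487187
pan z 0.08283721744114358
pan ((0.661224365234375, -0.19261395931243896), (0.23444722592830658, 0.19185565412044525), 88.07071685791016)
```

View pics/c_top.png

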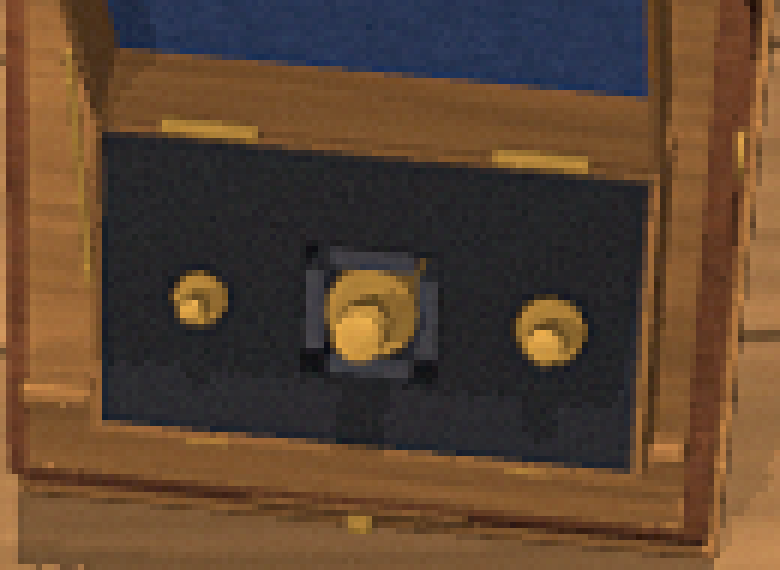

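View pics/c_side.png

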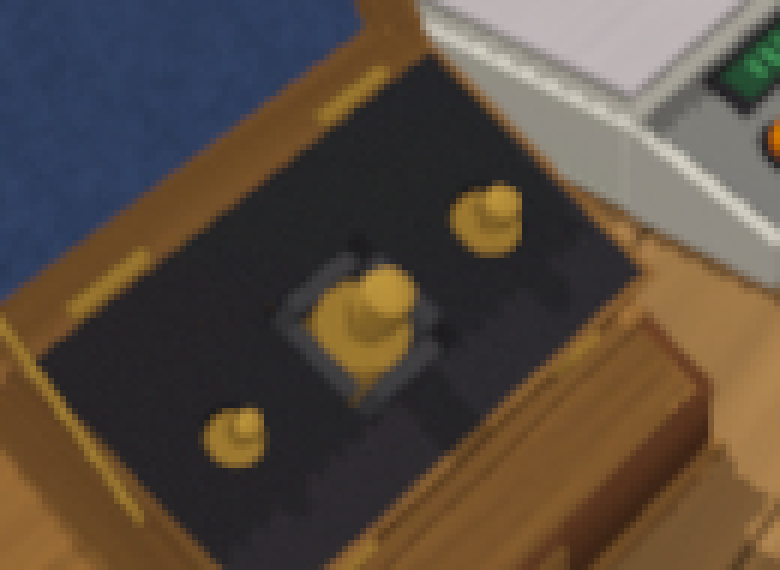

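```bash
cat >> m.py <<'E'
print('-----')
th=np.radians(30);yaw=np.radians(-7)
Rc=np.array([[np.cos(yaw),-np.sin(yaw),0],[np.sin(yaw),np.cos(yaw),0],[0,0,1]])@np.array([[np.cos(th),0,-np.sin(th)],[0,1,0],[np.sin(th),0,np.cos(th)]])
nn=Rc[:,2];print("nn",nn)
def ray(cam,u,v,h,n,c):
    K=np.array(get_calibration(cam)["intrinsics"]);T=np.array(get_calibration(cam)["extrinsics"])
    d=T[:3,:3]@np.array([(u-K[0,2])/K[0,0],(v-K[1,2])/K[1,1],1]);o=T[:3,3]
    return o+d*((c-o)@n+h)/(d@n)
# side foam plane offset with same normal
ms=np.zeros((480,640),bool);ms[240:335,205:330]=1
ms&=(S["im"].max(-1)<60); q=(WS[ms]-c)@nn; q=q[abs(q)<.01];print("side foam offset",np.median(q),len(q)); mq=(W[m0:= (np.indices((480,640))[0]>=208)&(np.indices((480,640))[0]<255)&(np.indices((480,640))[1]>205)&(np.indices((480,640))[1]<292)&(im.max(-1)<60)]-c)@nn;print("top off",np.nanmedian(mq))
for cam,u,v in (("top",244.7,235.3),("side",269.5,288.3)):
    t=ray(cam,u,v,.032,nn,c);print(cam,"knob top",t,"knob ctr",t-.013*nn,"foot",t-.078*nn)
# foot ring: pixel cent of cutouts
for cam,u,v in (("top",185+372/6,180+315/6),("side",205+360/6,240+335/6)):
    print(cam,"mouth",ray(cam,u,v,0,nn,c))
# knob upper face depth points
for nm,WW in (("top",W),("side",WS)):
    q=(WW-c)@nn; sel=(q>.026)&(q<.04)&(np.linalg.norm(WW-c,axis=-1)<.06)
    print(nm,sel.sum(),WW[sel].mean(0),np.median(q[sel]))
E
python3 m.py | sed -n '/-----/,$p'
```

```text
-----
nn [-0.4963  0.0609  0.866 ]
side foam offset -0.0004342663889242584 3826
top off -2.6152373711472785e-05
top knob top [0.5334 0.1967 0.191 ] knob ctr [0.5398 0.1959 0.1797] foot [0.5721 0.192  0.1234]
side knob top [0.5313 0.1994 0.1896] knob ctr [0.5378 0.1986 0.1784] foot [0.57   0.1947 0.1221]
top mouth [0.5459 0.1951 0.1613]
side mouth [0.5449 0.2017 0.1603]
top 54 [0.5327 0.1979 0.1907] 0.032039830956181806
side 64 [0.5309 0.2004 0.1881] 0.031134946454481293
```

```bash
python3 - <<'E'
from h import *
np.set_printoptions(precision=4,suppress=True)
Z=np.load("top0.npz");im=Z["im"];W=pts("top",Z["d"]);S=np.load("side0.npz");WS=pts("side",S["d"])
for nm,I,WW in(("top",im,W),("side",S["im"],WS)):
    h=cv2.cvtColor(I,cv2.COLOR_RGB2HSV); m=(h[...,0]>8)&(h[...,0]<22)&(h[...,1]>220)&(h[...,2]>180)&(abs(WW[...,0]-.5)<.04)&(abs(WW[...,1]+.1)<.04)
    print(nm,m.sum(),np.argwhere(m).mean(0)[::-1],WW[m].mean(0))
m=np.zeros((480,640),bool);m[150:232,344:442]=1
m&=abs(W[...,2]-.083)<.005
P=W[m][:,:2]; print(np.percentile(P,[.5,50,99.5],axis=0),P.mean(0))
cv2.imwrite("pics/c_sc.png",cv2.resize(im[150:280,335:445],None,fx=4,fy=4,interpolation=0)[:,:,::-1])
E
```

```text
top 46 [360.7609 252.1522] [ 0.5041 -0.1015  0.0571]
side 33 [336.9697 262.5758] [ 0.5037 -0.0998  0.0559]
[[ 0.5559 -0.317 ]
 [ 0.6569 -0.1925]
 [ 0.7635 -0.0706]] [ 0.6574 -0.193 ]
```

```bash
echo
cat > plan.py <<'E'
from h import *
import sys,json
def plan(wps,twists,per=1.0,chunk=12):
    """wps: list of (xyz, nrows, twist total)"""
    s=env.get_state();p=s["ee_pos"].copy();R=s["orientation"].copy()
    rows=[]
    for (t,n,tw) in wps:
        t=np.array(t);d=(t-p)/n;
        for i in range(n):
            l=R.T@d/.04
            r=dict(x=round(l[0],2),y=round(l[1],2),z=round(l[2],2),twist=round(tw/n,3)); rows.append(r)
            p=p+R@(np.array([r["x"],r["y"],r["z"]])*.04)
            c,s_=np.cos(r["twist"]),np.sin(r["twist"]); R=R@np.array([[c,-s_,0],[s_,c,0],[0,0,1]])
    for i in range(0,len(rows),chunk): print(json.dumps(rows[i:i+chunk]).replace('"twist": 0.0','"twist": 0'))
    print(len(rows),"end",p,"yaw y",np.degrees(np.arctan2(R[1,1],R[0,1])), "maxstep",max(np.linalg.norm([r["x"],r["y"],r["z"]])*40 for r in rows))
def st():
    np.set_printoptions(precision=4,suppress=True)
    s=env.get_state();print(s["t"],s["ee_pos"],"yaw",np.degrees(np.arctan2(s["orientation"][1,1],s["orientation"][0,1])),"F",s["wrist_force"],"T",s["torque"],"gw",s["grip_width"],"j",s["joints"].round(1),"zaxis",s["orientation"][:,2])
E
python3 - <<'E'
from plan import *
plan([((.46,-.27,.33),10,-1.3),((.536,.18,.31),12,-1.3)],None)
E
```

```text
[{"x": 0.78, "y": -0.48, "z": -0.2, "twist": -0.13}, {"x": 0.84, "y": -0.38, "z": -0.2, "twist": -0.13}, {"x": 0.88, "y": -0.27, "z": -0.2, "twist": -0.13}, {"x": 0.91, "y": -0.15, "z": -0.2, "twist": -0.13}, {"x": 0.92, "y": -0.03, "z": -0.2, "twist": -0.13}, {"x": 0.92, "y": 0.09, "z": -0.2, "twist": -0.13}, {"x": 0.9, "y": 0.21, "z": -0.2, "twist": -0.13}, {"x": 0.86, "y": 0.32, "z": -0.2, "twist": -0.13}, {"x": 0.82, "y": 0.43, "z": -0.2, "twist": -0.13}, {"x": 0.75, "y": 0.53, "z": -0.2, "twist": -0.13}, {"x": 0.91, "y": 0.29, "z": 0.04, "twist": -0.108}, {"x": 0.87, "y": 0.38, "z": 0.04, "twist": -0.108}]
[{"x": 0.82, "y": 0.48, "z": 0.04, "twist": -0.108}, {"x": 0.77, "y": 0.56, "z": 0.04, "twist": -0.108}, {"x": 0.7, "y": 0.64, "z": 0.04, "twist": -0.108}, {"x": 0.63, "y": 0.71, "z": 0.04, "twist": -0.108}, {"x": 0.55, "y": 0.78, "z": 0.04, "twist": -0.108}, {"x": 0.46, "y": 0.83, "z": 0.04, "twist": -0.108}, {"x": 0.37, "y": 0.88, "z": 0.04, "twist": -0.108}, {"x": 0.27, "y": 0.91, "z": 0.04, "twist": -0.108}, {"x": 0.17, "y": 0.94, "z": 0.04, "twist": -0.108}, {"x": 0.07, "y": 0.95, "z": 0.04, "twist": -0.108}]
22 end [0.53609984 0.18013516 0.30904517] yaw y 82.27752474036471 maxstep 38.24343080844081
```

>>> move_arm:
  gripper: 0.0
  motion:
    - {"x": 0.78, "y": -0.48, "z": -0.2, "twist": -0.13}
    - {"x": 0.84, "y": -0.38, "z": -0.2, "twist": -0.13}
    - {"x": 0.88, "y": -0.27, "z": -0.2, "twist": -0.13}
    - {"x": 0.91, "y": -0.15, "z": -0.2, "twist": -0.13}
    - {"x": 0.92, "y": -0.03, "z": -0.2, "twist": -0.13}
    - {"x": 0.92, "y": 0.09, "z": -0.2, "twist": -0.13}
    - {"x": 0.9, "y": 0.21, "z": -0.2, "twist": -0.13}
    - {"x": 0.86, "y": 0.32, "z": -0.2, "twist": -0.13}
    - {"x": 0.82, "y": 0.43, "z": -0.2, "twist": -0.13}
    - {"x": 0.75, "y": 0.53, "z": -0.2, "twist": -0.13}

```text
t: 1.9
ee_pos: [0.4582, -0.258, 0.3302]
orientation: [[-0.182, 0.983, 0.0], [0.983, 0.182, 0.0], [0.0, 0.0, -1.0]]
wrist_force: [1.1, -0.6, -0.1]
grip_width: 0.5
```

```bash
python3 - <<'E'
from plan import *
st()
p=env.get_state()
import math
y=math.atan2(p["orientation"][1,1],p["orientation"][0,1]); tw=y-math.radians(83)
print(tw)
d=np.linalg.norm(np.array([.536,.18,.30])-p["ee_pos"]); n=max(int(math.ceil(d/.037)),int(math.ceil(abs(tw)/.145)))
plan([((.536,.18,.30),n,tw)],None)
E
```

```text
1.9 [ 0.4582 -0.258   0.3302] yaw 10.501993779273086 F [ 1.0707 -0.6083 -0.109 ] T [0.0147 0.0051 0.0051] gw 0.5003352671986272 j [-36.6  15.5  96.5   0.   68.  -47.1] zaxis [ 0.0003  0.0003 -1.    ]
-1.2653289096830156
[{"x": 0.8, "y": 0.3, "z": 0.06, "twist": -0.097}, {"x": 0.77, "y": 0.38, "z": 0.06, "twist": -0.097}, {"x": 0.73, "y": 0.45, "z": 0.06, "twist": -0.097}, {"x": 0.68, "y": 0.52, "z": 0.06, "twist": -0.097}, {"x": 0.63, "y": 0.58, "z": 0.06, "twist": -0.097}, {"x": 0.57, "y": 0.64, "z": 0.06, "twist": -0.097}, {"x": 0.5, "y": 0.69, "z": 0.06, "twist": -0.097}, {"x": 0.43, "y": 0.74, "z": 0.06, "twist": -0.097}, {"x": 0.36, "y": 0.78, "z": 0.06, "twist": -0.097}, {"x": 0.28, "y": 0.81, "z": 0.06, "twist": -0.097}, {"x": 0.2, "y": 0.83, "z": 0.06, "twist": -0.097}, {"x": 0.12, "y": 0.85, "z": 0.06, "twist": -0.097}]
[{"x": 0.04, "y": 0.85, "z": 0.06, "twist": -0.097}]
13 end [0.537  0.1801 0.2992] yaw y 82.7519775194598 maxstep 34.44648022657758
```

>>> move_arm:
  motion:
    - {"x": 0.8, "y": 0.3, "z": 0.06, "twist": -0.097}
    - {"x": 0.77, "y": 0.38, "z": 0.06, "twist": -0.097}
    - {"x": 0.73, "y": 0.45, "z": 0.06, "twist": -0.097}
    - {"x": 0.68, "y": 0.52, "z": 0.06, "twist": -0.097}
    - {"x": 0.63, "y": 0.58, "z": 0.06, "twist": -0.097}
    - {"x": 0.57, "y": 0.64, "z": 0.06, "twist": -0.097}
    - {"x": 0.5, "y": 0.69, "z": 0.06, "twist": -0.097}
    - {"x": 0.43, "y": 0.74, "z": 0.06, "twist": -0.097}
    - {"x": 0.36, "y": 0.78, "z": 0.06, "twist": -0.097}
    - {"x": 0.28, "y": 0.81, "z": 0.06, "twist": -0.097}
    - {"x": 0.2, "y": 0.83, "z": 0.06, "twist": -0.097}
    - {"x": 0.12, "y": 0.85, "z": 0.06, "twist": -0.097}

```text
t: 3.1
ee_pos: [0.5234, 0.1655, 0.3032]
orientation: [[-0.985, 0.171, 0.007], [0.171, 0.985, -0.002], [-0.007, -0.001, -1.0]]
wrist_force: [0.3, -0.1, -0.2]
grip_width: 0.499
```

```bash
python3 - <<'E'
from plan import *
st()
plan([((.536,.198,.26),2,-.07),((.536,.198,.202),3,0),((.536,.198,.182),3,0)],None)
E
```

```text
3.1 [0.5234 0.1655 0.3032] yaw 80.17801155533775 F [ 0.2543 -0.0585 -0.2097] T [ 0.0221  0.0122 -0.0121] gw 0.49916381575643076 j [ 10.7  18.7  96.   -0.2  64.9 -69.4] zaxis [ 0.0073 -0.0019 -1.    ]
[{"x": -0.08, "y": 0.43, "z": 0.54, "twist": -0.035}, {"x": -0.1, "y": 0.42, "z": 0.54, "twist": -0.035}, {"x": 0.0, "y": 0.0, "z": 0.48, "twist": 0}, {"x": 0.0, "y": 0.0, "z": 0.48, "twist": 0}, {"x": 0.0, "y": 0.0, "z": 0.48, "twist": 0}, {"x": 0.0, "y": 0.0, "z": 0.17, "twist": 0}, {"x": 0.0, "y": 0.0, "z": 0.17, "twist": 0}, {"x": 0.0, "y": 0.0, "z": 0.17, "twist": 0}]
8 end [0.5366 0.1978 0.1821] yaw y 84.18860570344881 maxstep 27.796402644946703
```

>>> move_arm:
  motion:
    - {"x": -0.08, "y": 0.43, "z": 0.54, "twist": -0.025}
    - {"x": -0.1, "y": 0.42, "z": 0.54, "twist": -0.025}
    - {"x": 0, "y": 0, "z": 0.48, "twist": 0}
    - {"x": 0, "y": 0, "z": 0.3, "twist": 0}
    - {"x": 0, "y": 0, "z": 0, "twist": 0}

```text
t: 3.6
ee_pos: [0.5368, 0.2041, 0.2266]
orientation: [[-0.994, 0.11, 0.009], [0.11, 0.994, -0.001], [-0.009, 0.0, -1.0]]
wrist_force: [-0.4, 0.5, -0.5]
grip_width: 0.502
```

```bash
python3 - <<'E'
from plan import *
st()
for c,b in (("side",(205,335,225,335)),("top",(185,315,180,275))):
    im,d=capture(c); cv2.imwrite(f"pics/{c}1.png",cv2.resize(im[b[2]:b[3],b[0]:b[1]],None,fx=5,fy=5)[:,:,::-1])
a=cv2.imread("pics/side1.png");b=cv2.imread("pics/top1.png")
E
```

```text
3.6 [0.5368 0.2041 0.2266] yaw 83.70358988926 F [-0.4073  0.5342 -0.5044] T [-0.0025  0.04    0.004 ] gw 0.5021252040585341 j [ 14.3  25.2  98.4  -0.2  56.  -69.3] zaxis [ 0.0094 -0.0009 -1.    ]
```

View pics/side1.png

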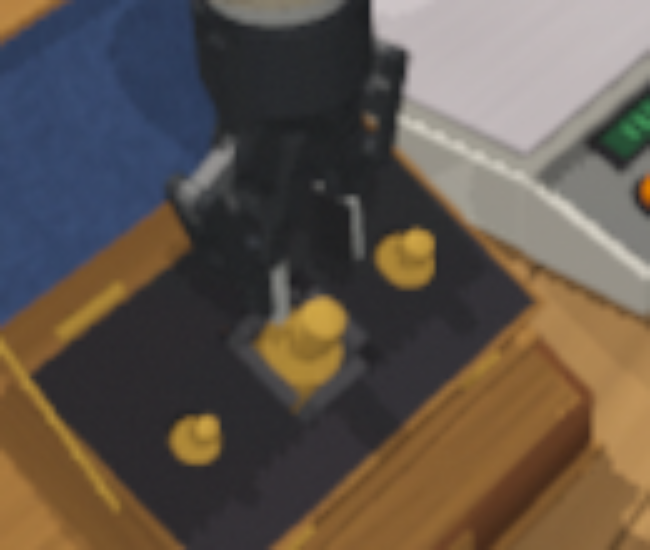

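View pics/top1.png

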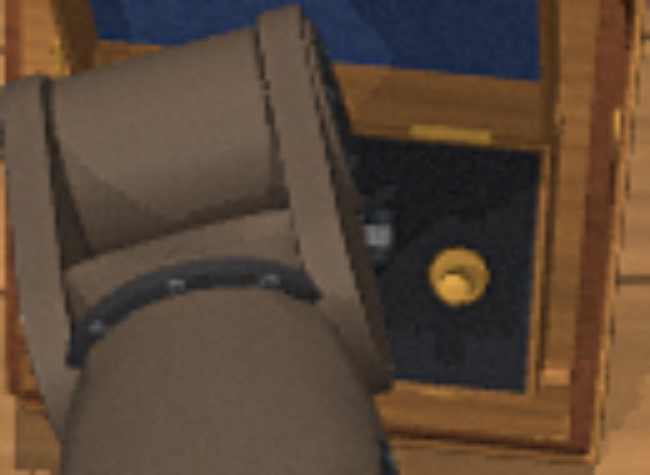

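>>> move_arm:
  motion:
    - {"x": 0.02, "y": -0.15, "z": 0.3}
    - {"x": 0, "y": 0, "z": 0.3}
    - {"x": 0, "y": 0, "z": 0.27}
    - {"x": 0, "y": 0, "z": 0.2}
    - {"x": 0, "y": 0, "z": 0}

```text
invalid input
```

```bash
python3 - <<'E'
from plan import *
st()
for c,b in (("side",(205,335,225,335)),):
    im,d=capture(c); cv2.imwrite(f"pics/{c}2.png",cv2.resize(im[b[2]:b[3],b[0]:b[1]],None,fx=5,fy=5)[:,:,::-1])
E
```

```text
3.7 [0.5374 0.204  0.2283] yaw 83.67846802266898 F [ 0.0924 -0.4497  0.941 ] T [-0.008  -0.0527 -0.0516] gw 0.5041627205943665 j [ 14.3  25.1  98.3  -0.2  56.  -69.3] zaxis [ 0.0118 -0.0003 -0.9999]
```

View pics/side2.png

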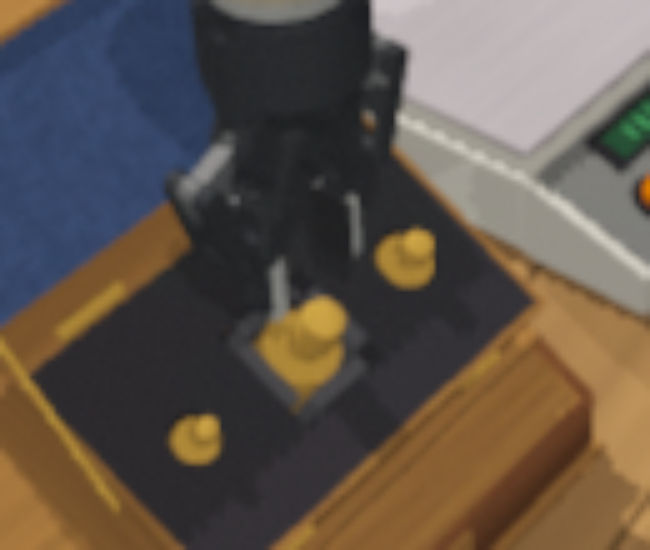

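>>> move_arm:
  motion:
    - {"x": 0.03, "y": -0.15, "z": 0.3, "twist": 0}
    - {"x": 0.03, "y": 0, "z": 0.3, "twist": 0}
    - {"x": 0, "y": 0, "z": 0.3, "twist": 0}
    - {"x": 0, "y": 0, "z": 0.2, "twist": 0}
    - {"x": 0, "y": 0, "z": 0, "twist": 0}

```text
t: 4.25
ee_pos: [0.5366, 0.1978, 0.1861]
orientation: [[-0.994, 0.112, 0.019], [0.112, 0.994, 0.002], [-0.019, 0.004, -1.0]]
wrist_force: [-0.2, -0.4, 0.1]
grip_width: 0.505
```

```bash
python3 - <<'E'
from plan import *
st()
for c,b in (("side",(205,335,225,335)),):
    im,d=capture(c); cv2.imwrite(f"pics/{c}3.png",cv2.resize(im[b[2]:b[3],b[0]:b[1]],None,fx=5,fy=5)[:,:,::-1])
E
```

```text
4.25 [0.5366 0.1978 0.1861] yaw 83.55859709238237 F [-0.2281 -0.4426  0.1117] T [ 0.0005 -0.004  -0.04  ] gw 0.5045766863652409 j [ 13.7  27.6 101.5  -0.2  49.8 -69.7] zaxis [ 0.0191  0.0015 -0.9998]
```

View pics/side3.png

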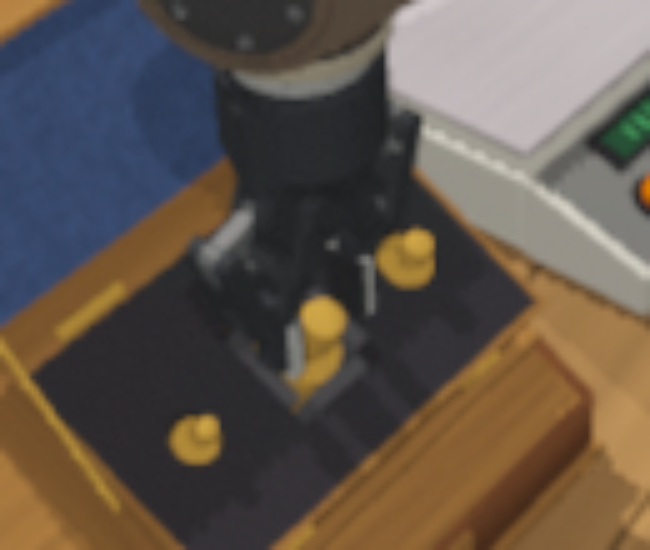

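>>> move_arm:
  motion:
    - {"x": 0, "y": 0, "z": 0.1, "twist": 0}
    - {"x": 0, "y": 0, "z": 0, "twist": 0}

```text
t: 4.5
ee_pos: [0.5372, 0.198, 0.1827]
orientation: [[-0.993, 0.112, 0.02], [0.112, 0.994, 0.002], [-0.02, 0.004, -1.0]]
wrist_force: [0.8, 0.6, 0.2]
grip_width: 0.504
```

>>> move_arm:
  gripper: -1
  motion:
    - {"x": 0, "y": 0, "z": 0, "twist": 0}
    - {"x": 0, "y": 0, "z": 0, "twist": 0}
    - {"x": 0, "y": 0, "z": 0, "twist": 0}
    - {"x": 0, "y": 0, "z": 0, "twist": 0}
    - {"x": 0, "y": 0, "z": 0, "twist": 0}
    - {"x": 0, "y": 0, "z": 0, "twist": 0}

```text
t: 5.1
ee_pos: [0.5373, 0.1982, 0.1833]
orientation: [[-0.993, 0.112, 0.021], [0.112, 0.994, 0.002], [-0.021, 0.004, -1.0]]
wrist_force: [-0.4, -0.0, -1.6]
grip_width: 0.239
```

```bash
python3 - <<'E'
from plan import *
st()
for c,b in (("side",(205,335,225,335)),):
    im,d=capture(c); cv2.imwrite(f"pics/{c}4.png",cv2.resize(im[b[2]:b[3],b[0]:b[1]],None,fx=5,fy=5)[:,:,::-1])
E
```

```text
5.1 [0.5373 0.1982 0.1833] yaw 83.57381513326887 F [-0.3816 -0.0242 -1.5809] T [-0.0392 -0.0073 -0.0399] gw 0.23869050670833716 j [ 13.7  27.8 101.6  -0.2  49.4 -69.7] zaxis [ 0.021   0.002  -0.9998]
```

View pics/side4.png

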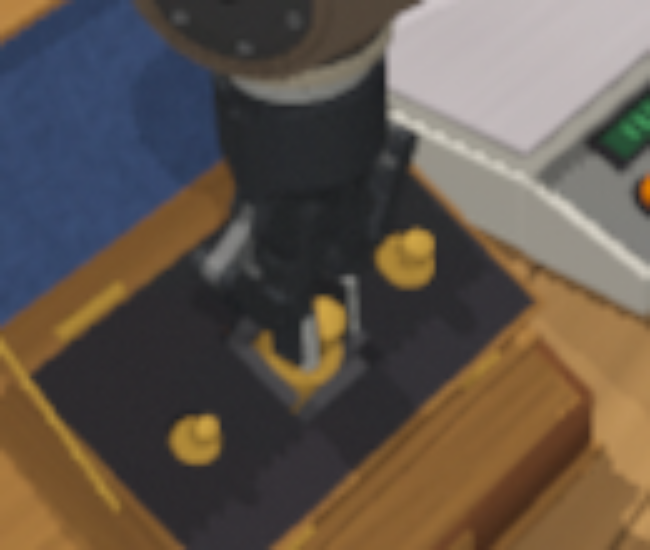

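>>> move_arm:
  motion:
    - {"x": 0, "y": 0.06, "z": 0, "twist": 0.1}
    - {"x": 0.006, "y": -0.06, "z": -0.011, "twist": -0.1}
    - {"x": 0.006, "y": -0.06, "z": -0.011, "twist": -0.1}
    - {"x": 0.006, "y": 0.06, "z": -0.011, "twist": 0.1}
    - {"x": 0.006, "y": 0.06, "z": -0.011, "twist": 0.1}
    - {"x": 0.006, "y": -0.06, "z": -0.011, "twist": -0.1}

```text
t: 5.75
ee_pos: [0.5357, 0.1984, 0.1843]
orientation: [[-0.993, 0.116, 0.021], [0.116, 0.993, 0.002], [-0.021, 0.004, -1.0]]
wrist_force: [2.7, 0.4, -4.6]
grip_width: 0.238
```

```bash
python3 -c "
from plan import *
st()"
```

```text
5.75 [0.5357 0.1984 0.1843] yaw 83.31648057789124 F [ 2.746   0.3583 -4.6154] T [ 0.0735 -0.5219 -0.2482] gw 0.23800905542432843 j [ 13.8  27.6 101.7  -0.3  49.4 -69.4] zaxis [ 0.021   0.0017 -0.9998]
```

>>> move_arm:
  motion:
    - {"x": 0.008, "y": 0.08, "z": -0.015, "twist": 0.13}
    - {"x": 0.008, "y": -0.08, "z": -0.015, "twist": -0.13}
    - {"x": 0.008, "y": -0.08, "z": -0.015, "twist": -0.13}
    - {"x": 0.008, "y": 0.08, "z": -0.015, "twist": 0.13}
    - {"x": 0.008, "y": 0.08, "z": -0.015, "twist": 0.13}
    - {"x": 0.008, "y": -0.08, "z": -0.015, "twist": -0.13}
    - {"x": 0.008, "y": -0.08, "z": -0.015, "twist": -0.13}
    - {"x": 0.008, "y": 0.08, "z": -0.015, "twist": 0.13}

```text
t: 6.55
ee_pos: [0.5338, 0.1983, 0.1869]
orientation: [[-0.994, 0.11, 0.025], [0.11, 0.994, 0.002], [-0.025, 0.004, -1.0]]
wrist_force: [3.7, -0.9, -6.1]
grip_width: 0.235
```

```bash
python3 - <<'E'
from plan import *
st()
for c,b in (("side",(205,335,225,335)),):
    im,d=capture(c); cv2.imwrite(f"pics/{c}5.png",cv2.resize(im[b[2]:b[3],b[0]:b[1]],None,fx=5,fy=5)[:,:,::-1]); cv2.imwrite(f"pics/full5.png",im[...,::-1])
E
```

```text
6.55 [0.5338 0.1983 0.1869] yaw 83.68506132934334 F [ 3.7435 -0.9089 -6.079 ] T [-0.2997 -0.6991  0.2463] gw 0.23480470767050693 j [ 13.8  27.3 102.   -0.3  49.4 -69.6] zaxis [ 0.0249  0.0017 -0.9997]
```

View pics/side5.png

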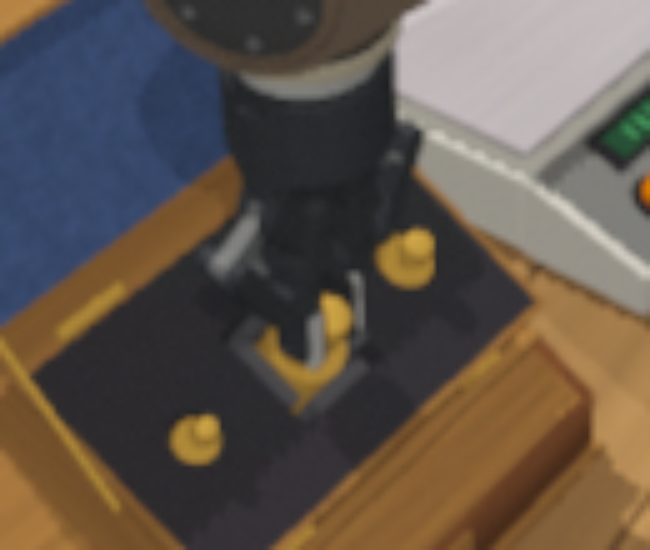

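>>> move_arm:
  motion:
    - {"x": 0.002, "y": 0.08, "z": -0.018, "twist": 0.13}
    - {"x": 0.002, "y": -0.08, "z": -0.018, "twist": -0.13}
    - {"x": 0.002, "y": -0.08, "z": -0.018, "twist": -0.13}
    - {"x": 0.002, "y": 0.08, "z": -0.018, "twist": 0.13}
    - {"x": 0.002, "y": 0.08, "z": -0.018, "twist": 0.13}
    - {"x": 0.002, "y": -0.08, "z": -0.018, "twist": -0.13}
    - {"x": 0.002, "y": -0.08, "z": -0.018, "twist": -0.13}
    - {"x": 0.002, "y": 0.08, "z": -0.018, "twist": 0.13}

```text
t: 7.4
ee_pos: [0.5323, 0.1987, 0.1901]
orientation: [[-0.992, 0.12, 0.025], [0.12, 0.993, 0.002], [-0.025, 0.005, -1.0]]
wrist_force: [3.2, -1.0, -5.7]
grip_width: 0.235
```

```bash
python3 -c "
from plan import *
st()"
```

```text
7.4 [0.5323 0.1987 0.1901] yaw 83.10311078264166 F [ 3.1824 -0.9832 -5.7033] T [-0.1838 -0.4178  0.2692] gw 0.23506122301152074 j [ 13.9  26.9 102.   -0.3  49.7 -69. ] zaxis [ 0.025   0.0016 -0.9997]
```

>>> move_arm:
  motion:
    - {"x": 0.002, "y": 0.08, "z": -0.024, "twist": 0.13}
    - {"x": 0.002, "y": -0.08, "z": -0.024, "twist": -0.13}
    - {"x": 0.002, "y": -0.08, "z": -0.024, "twist": -0.13}
    - {"x": 0.002, "y": 0.08, "z": -0.024, "twist": 0.13}
    - {"x": 0.002, "y": 0.08, "z": -0.024, "twist": 0.13}
    - {"x": 0.002, "y": -0.08, "z": -0.024, "twist": -0.13}
    - {"x": 0.002, "y": -0.08, "z": -0.024, "twist": -0.13}
    - {"x": 0.002, "y": 0.08, "z": -0.024, "twist": 0.13}
    - {"x": 0.002, "y": 0.08, "z": -0.024, "twist": 0.13}
    - {"x": 0.002, "y": -0.08, "z": -0.024, "twist": -0.13}
    - {"x": 0.002, "y": -0.08, "z": -0.024, "twist": -0.13}
    - {"x": 0.002, "y": 0.08, "z": -0.024, "twist": 0.13}

```text
t: 8.6
ee_pos: [0.5288, 0.1987, 0.1964]
orientation: [[-0.994, 0.106, 0.021], [0.106, 0.994, 0.001], [-0.021, 0.003, -1.0]]
wrist_force: [3.5, -0.4, -6.7]
grip_width: 0.235
```

```bash
python3 - <<'E'
from plan import *
st()
for c,b in (("side",(205,335,225,335)),):
    im,d=capture(c); cv2.imwrite(f"pics/{c}6.png",cv2.resize(im[b[2]:b[3],b[0]:b[1]],None,fx=5,fy=5)[:,:,::-1]); cv2.imwrite(f"pics/full6.png",im[...,::-1])
E
```

```text
8.6 [0.5288 0.1987 0.1964] yaw 83.89852004413795 F [ 3.4518 -0.4205 -6.7078] T [-0.1194 -0.426   0.2257] gw 0.2346624885521897 j [ 14.   26.3 101.9  -0.3  50.6 -69.7] zaxis [ 0.0212  0.0009 -0.9998]
```

View pics/side6.png

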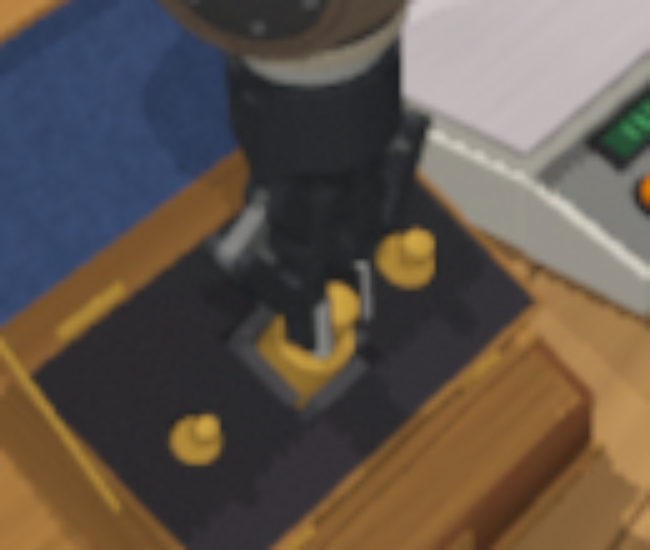

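>>> move_arm:
  motion:
    - {"x": 0.001, "y": 0.08, "z": -0.028, "twist": 0.13}
    - {"x": 0.001, "y": -0.08, "z": -0.028, "twist": -0.13}
    - {"x": 0.001, "y": -0.08, "z": -0.028, "twist": -0.13}
    - {"x": 0.001, "y": 0.08, "z": -0.028, "twist": 0.13}
    - {"x": 0.001, "y": 0.08, "z": -0.028, "twist": 0.13}
    - {"x": 0.001, "y": -0.08, "z": -0.028, "twist": -0.13}
    - {"x": 0.001, "y": -0.08, "z": -0.028, "twist": -0.13}
    - {"x": 0.001, "y": 0.08, "z": -0.028, "twist": 0.13}
    - {"x": 0.001, "y": 0.08, "z": -0.028, "twist": 0.13}
    - {"x": 0.001, "y": -0.08, "z": -0.028, "twist": -0.13}
    - {"x": 0.001, "y": -0.08, "z": -0.028, "twist": -0.13}
    - {"x": 0.001, "y": 0.08, "z": -0.028, "twist": 0.13}

```text
t: 9.85
ee_pos: [0.5248, 0.1991, 0.2044]
orientation: [[-0.995, 0.101, 0.015], [0.101, 0.995, 0.0], [-0.015, 0.002, -1.0]]
wrist_force: [2.1, -0.2, -7.6]
grip_width: 0.233
```

```bash
python3 -c "
from plan import *
st()"
```

```text
9.85 [0.5248 0.1991 0.2044] yaw 84.19760106680236 F [ 2.0969 -0.2413 -7.5953] T [-0.1929 -0.3814  0.2055] gw 0.23265204062686312 j [ 14.1  25.6 101.7  -0.3  51.9 -69.9] zaxis [ 0.0149  0.0001 -0.9999]
```

>>> move_arm:
  motion:
    - {"x": 0.003, "y": 0.08, "z": -0.028, "twist": 0.14}
    - {"x": 0.003, "y": -0.08, "z": -0.028, "twist": -0.13}
    - {"x": 0.003, "y": -0.08, "z": -0.028, "twist": -0.13}
    - {"x": 0.003, "y": 0.08, "z": -0.028, "twist": 0.13}
    - {"x": 0.003, "y": 0.08, "z": -0.028, "twist": 0.13}
    - {"x": 0.003, "y": -0.08, "z": -0.028, "twist": -0.13}
    - {"x": 0.003, "y": -0.08, "z": -0.028, "twist": -0.13}
    - {"x": 0.003, "y": 0.08, "z": -0.028, "twist": 0.13}
    - {"x": 0.003, "y": 0.08, "z": -0.028, "twist": 0.13}
    - {"x": 0.003, "y": -0.08, "z": -0.028, "twist": -0.13}
    - {"x": 0.003, "y": -0.08, "z": -0.028, "twist": -0.13}
    - {"x": 0.003, "y": 0.08, "z": -0.028, "twist": 0.13}

```text
t: 11.05
ee_pos: [0.5205, 0.1993, 0.2122]
orientation: [[-0.996, 0.088, 0.01], [0.088, 0.996, -0.0], [-0.01, 0.0, -1.0]]
wrist_force: [3.6, 0.1, -8.6]
grip_width: 0.233
```

```bash
python3 - <<'E'
from plan import *
st()
for c,b in (("side",(205,335,225,335)),):
    im,d=capture(c); cv2.imwrite(f"pics/{c}7.png",cv2.resize(im[b[2]:b[3],b[0]:b[1]],None,fx=5,fy=5)[:,:,::-1]); cv2.imwrite(f"pics/full7.png",im[...,::-1])
E
```

```text
11.05 [0.5205 0.1993 0.2122] yaw 84.93594038725307 F [ 3.6105  0.0654 -8.5842] T [-0.1295 -0.514   0.1677] gw 0.23347858468460958 j [ 14.2  24.8 101.6  -0.2  53.  -70.6] zaxis [ 0.0102 -0.0004 -0.9999]
```

View pics/side7.png

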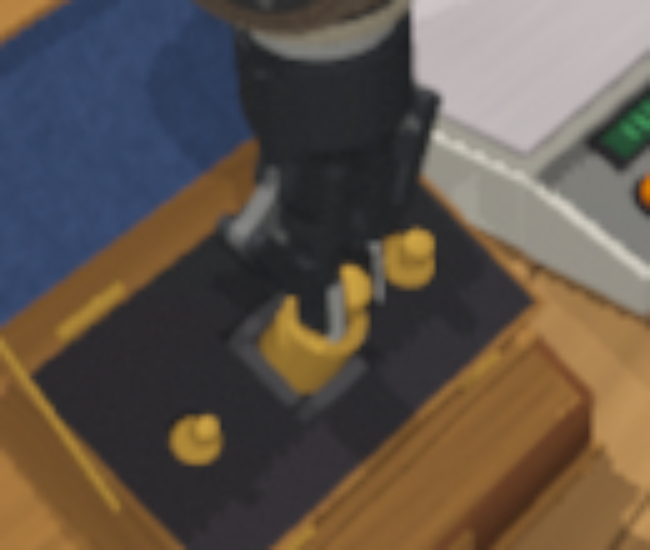

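>>> move_arm:
  motion:
    - {"x": 0.004, "y": 0.08, "z": -0.026, "twist": 0.15}
    - {"x": 0.004, "y": -0.08, "z": -0.026, "twist": -0.13}
    - {"x": 0.004, "y": -0.08, "z": -0.026, "twist": -0.13}
    - {"x": 0.004, "y": 0.08, "z": -0.026, "twist": 0.14}
    - {"x": 0.004, "y": 0.08, "z": -0.026, "twist": 0.13}
    - {"x": 0.004, "y": -0.08, "z": -0.026, "twist": -0.13}
    - {"x": 0.004, "y": -0.08, "z": -0.026, "twist": -0.13}
    - {"x": 0.004, "y": 0.08, "z": -0.026, "twist": 0.14}
    - {"x": 0.004, "y": 0.08, "z": -0.026, "twist": 0.13}
    - {"x": 0.004, "y": -0.08, "z": -0.026, "twist": -0.13}
    - {"x": 0.004, "y": -0.08, "z": -0.026, "twist": -0.13}
    - {"x": 0.004, "y": 0.08, "z": -0.026, "twist": 0.13}

```text
t: 12.3
ee_pos: [0.5165, 0.2003, 0.2195]
orientation: [[-0.994, 0.108, 0.008], [0.108, 0.994, 0.0], [-0.008, 0.001, -1.0]]
wrist_force: [3.1, 0.5, -8.9]
grip_width: 0.236
```

```bash
python3 -c "
from plan import *
st()"
```

```text
12.3 [0.5165 0.2003 0.2195] yaw 83.79871076330144 F [ 3.1439  0.5109 -8.8677] T [-0.095  -0.5584  0.1636] gw 0.23578155687682134 j [ 14.4  24.1 101.6  -0.1  53.9 -69.3] zaxis [ 0.0079  0.0002 -1.    ]
```

>>> move_arm:
  motion:
    - {"x": 0.004, "y": 0.08, "z": -0.026, "twist": 0.13}
    - {"x": 0.004, "y": -0.08, "z": -0.026, "twist": -0.13}
    - {"x": 0.004, "y": -0.08, "z": -0.026, "twist": -0.13}
    - {"x": 0.004, "y": 0.08, "z": -0.026, "twist": 0.13}
    - {"x": 0.004, "y": 0.08, "z": -0.026, "twist": 0.13}
    - {"x": 0.004, "y": -0.08, "z": -0.026, "twist": -0.13}
    - {"x": 0.004, "y": -0.08, "z": -0.026, "twist": -0.13}
    - {"x": 0.004, "y": 0.08, "z": -0.026, "twist": 0.13}
    - {"x": 0.01, "y": 0, "z": -0.03, "twist": 0}
    - {"x": 0.01, "y": 0, "z": -0.03, "twist": 0}

```text
t: 13.3
ee_pos: [0.51, 0.2014, 0.2277]
orientation: [[-0.997, 0.082, -0.0], [0.082, 0.997, 0.001], [0.0, 0.001, -1.0]]
wrist_force: [-0.1, -0.1, -6.0]
grip_width: 0.238
```

```bash
python3 - <<'E'
from plan import *
st()
for c,b in (("side",(205,335,225,335)),):
    im,d=capture(c); cv2.imwrite(f"pics/{c}8.png",cv2.resize(im[b[2]:b[3],b[0]:b[1]],None,fx=5,fy=5)[:,:,::-1]); cv2.imwrite(f"pics/full8.png",im[...,::-1])
E
```

```text
13.3 [0.51   0.2014 0.2277] yaw 85.3057052470337 F [-0.115  -0.0623 -5.9698] T [ 0.0214  0.0853 -0.0065] gw 0.23771336344102414 j [ 14.6  23.2 101.6   0.1  55.2 -70.7] zaxis [-0.0002  0.001  -1.    ]
```

View pics/side8.png

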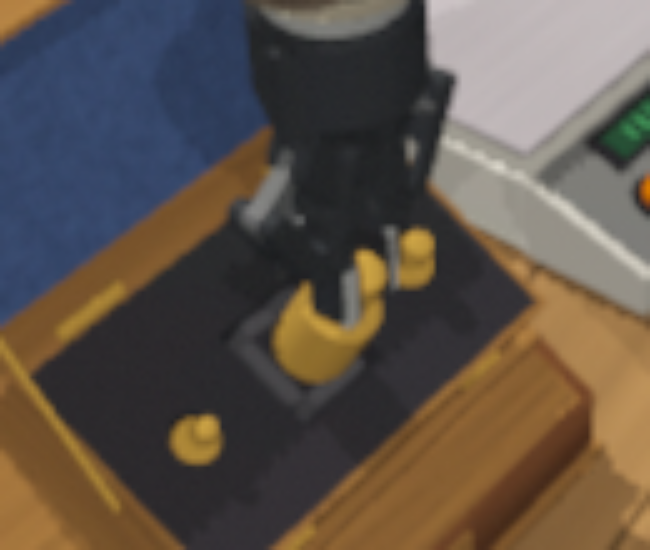

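>>> move_arm:
  motion:
    - {"x": 0.15, "y": 0, "z": -0.3, "twist": 0}
    - {"x": 0.2, "y": 0, "z": -0.4, "twist": 0}
    - {"x": 0.2, "y": 0, "z": -0.4, "twist": 0}
    - {"x": 0.1, "y": 0, "z": -0.4, "twist": 0}
    - {"x": 0, "y": 0, "z": -0.4, "twist": 0}
    - {"x": 0, "y": 0, "z": -0.2, "twist": 0}

```text
t: 13.95
ee_pos: [0.4803, 0.2031, 0.3175]
orientation: [[-0.997, 0.073, -0.002], [0.073, 0.997, 0.001], [0.002, 0.001, -1.0]]
wrist_force: [1.1, -0.4, -4.8]
grip_width: 0.231
```

```bash
python3 - <<'E'
from plan import *
st()
for c in ("side","top"):
    im,d=capture(c); np.savez(f"{c}9.npz",im=im,d=d);cv2.imwrite(f"pics/{c}9.png",im[...,::-1])
p=env.get_state()["ee_pos"]
u,v=proj("side",p).astype(int); print(u,v)
im=np.load("side9.npz")["im"]; cv2.imwrite("pics/side9c.png",cv2.resize(im[max(v-50,0):v+60,max(u-70,0):u+60],None,fx=5,fy=5)[...,::-1])
E
```

```text
13.95 [0.4803 0.2031 0.3175] yaw 85.8339236867491 F [ 1.0952 -0.3873 -4.8091] T [-0.0355  0.0603 -0.0088] gw 0.2309011244802099 j [ 15.6  15.8  98.1   0.1  66.2 -70.2] zaxis [-0.0024  0.0008 -1.    ]
284 254
```

View pics/side9c.png

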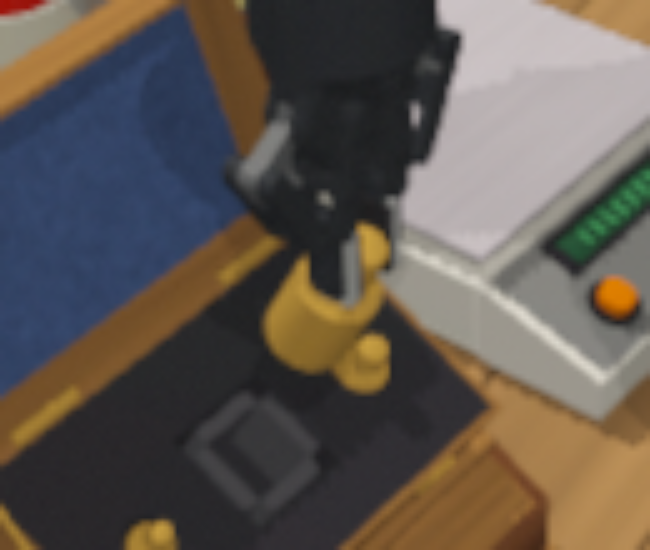

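```bash
python3 - <<'E'
from plan import *
np.set_printoptions(precision=3,suppress=True)
Z=np.load("top0.npz");im=Z["im"];W=pts("top",Z["d"])
cv2.imwrite("pics/gap.png",cv2.resize(im[140:280,255:365],None,fx=5,fy=5,interpolation=0)[...,::-1][:,:])
for v in (170,185,200,215,225,235,245,255):
    print(v,[(u,W[v,u].round(3).tolist()) for u in range(294,318,2)])
E
```

```text
170 [(294, [0.659, 0.063, 0.328]), (296, [0.671, 0.061, 0.288]), (298, [0.703, 0.061, 0.182]), (300, [0.702, 0.056, 0.183]), (302, [0.702, 0.051, 0.183]), (304, [0.703, 0.046, 0.181]), (306, [0.703, 0.041, 0.181]), (308, [0.702, 0.035, 0.183]), (310, [0.713, 0.031, 0.147]), (312, [0.756, 0.029, 0.001]), (314, [0.756, 0.023, 0.003]), (316, [0.757, 0.017, -0.002])]
185 [(294, [0.632, 0.066, 0.296]), (296, [0.648, 0.064, 0.237]), (298, [0.665, 0.062, 0.174]), (300, [0.665, 0.057, 0.173]), (302, [0.665, 0.052, 0.173]), (304, [0.666, 0.047, 0.17]), (306, [0.666, 0.042, 0.168]), (308, [0.667, 0.037, 0.164]), (310, [0.692, 0.034, 0.074]), (312, [0.708, 0.03, 0.014]), (314, [0.711, 0.024, 0.002]), (316, [0.712, 0.018, -0.002])]
200 [(294, [nan, nan, nan]), (296, [0.632, 0.069, 0.146]), (298, [0.632, 0.064, 0.146]), (300, [0.632, 0.059, 0.146]), (302, [0.632, 0.053, 0.147]), (304, [0.632, 0.048, 0.146]), (306, [0.633, 0.043, 0.14]), (308, [0.644, 0.039, 0.097]), (310, [0.664, 0.036, 0.015]), (312, [0.668, 0.031, -0.002]), (314, [0.665, 0.025, 0.008]), (316, [0.668, 0.019, -0.005])]
215 [(294,
[... 1104 characters left out ...]
.093]), (296, [0.523, 0.074, 0.085]), (298, [0.523, 0.068, 0.088]), (300, [0.522, 0.063, 0.092]), (302, [0.522, 0.058, 0.087]), (304, [0.525, 0.053, 0.068]), (306, [0.535, 0.05, 0.007]), (308, [0.536, 0.044, 0.004]), (310, [0.536, 0.038, 0.003]), (312, [0.536, 0.033, -0.001]), (314, [0.536, 0.027, -0.0]), (316, [0.535, 0.021, 0.006])]
255 [(294, [0.496, 0.079, 0.089]), (296, [0.495, 0.074, 0.09]), (298, [0.496, 0.069, 0.085]), (300, [0.498, 0.064, 0.071]), (302, [0.498, 0.059, 0.07]), (304, [0.506, 0.056, 0.011]), (306, [0.508, 0.05, -0.001]), (308, [0.508, 0.045, -0.003]), (310, [0.507, 0.039, 0.005]), (312, [0.507, 0.033, 0.0]), (314, [0.507, 0.028, -0.001]), (316, [0.507, 0.022, -0.001])]
```

View pics/gap.png

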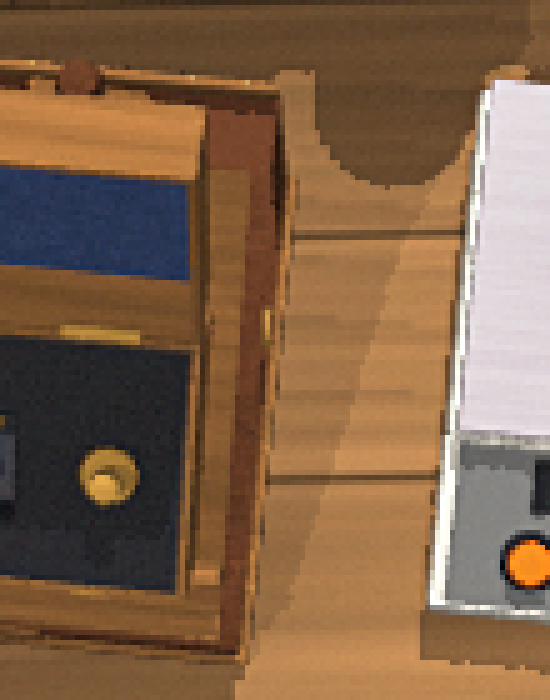

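View pics/top9.png

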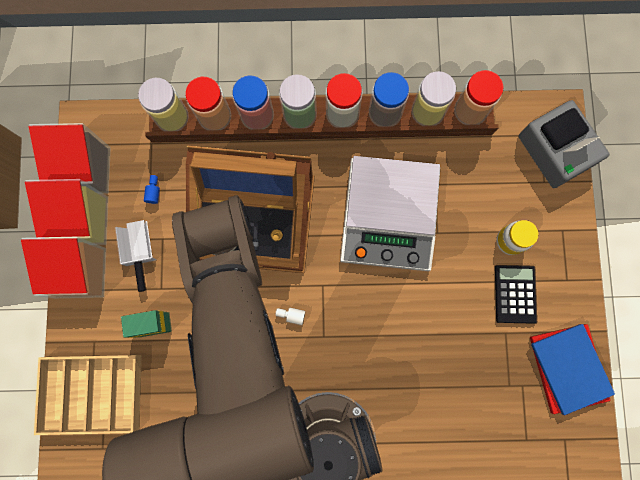

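```bash
python3 - <<'E'
from plan import *
np.set_printoptions(precision=3,suppress=True)
S=np.load("side9.npz");im=S["im"];W=pts("side",S["d"])
cv2.imwrite("pics/left.png",cv2.resize(im[270:450,120:300],None,fx=3.3,fy=3.3,interpolation=0)[...,::-1][:,:])
# wall points: z in .02-.1, near plane y'=const
n=np.array([np.sin(np.radians(7)),np.cos(np.radians(7)),0])
q=W@n
for x0 in (.46,.5,.54,.58,.62):
    m=(abs(W[...,0]-x0)<.006)&(W[...,2]>.015)&(q>.38)&(q<.5)&(W[...,2]<.2)
    P=W[m]; i=np.argsort(P[:,2]); P=P[i]
    print(x0,len(P)); print([(round(float(p[1]),3),round(float(p[2]),3)) for p in P[::max(1,len(P)//12)]])
E
```

```text
0.46 0
[]
0.5 291
[(0.354, 0.015), (0.365, 0.021), (0.34, 0.025), (0.365, 0.031), (0.375, 0.036), (0.346, 0.041), (0.336, 0.046), (0.368, 0.049), (0.356, 0.052), (0.333, 0.054), (0.326, 0.055), (0.34, 0.057), (0.331, 0.063)]
0.54 228
[(0.373, 0.016), (0.373, 0.04), (0.374, 0.06), (0.368, 0.074), (0.351, 0.076), (0.355, 0.077), (0.341, 0.079), (0.322, 0.08), (0.35, 0.082), (0.319, 0.095), (0.317, 0.114), (0.318, 0.136)]
0.58 295
[(0.368, 0.016), (0.369, 0.045), (0.368, 0.073), (0.36, 0.094), (0.354, 0.096), (0.358, 0.098), (0.328, 0.1), (0.368, 0.101), (0.322, 0.102), (0.335, 0.105), (0.314, 0.12), (0.312, 0.142), (0.316, 0.174)]
0.62 292
[(0.363, 0.015), (0.363, 0.043), (0.364, 0.079), (0.363, 0.108), (0.357, 0.12), (0.337, 0.121), (0.343, 0.122), (0.344, 0.124), (0.306, 0.126), (0.313, 0.128), (0.309, 0.142), (0.308, 0.168), (0.309, 0.195)]
```

View pics/left.png

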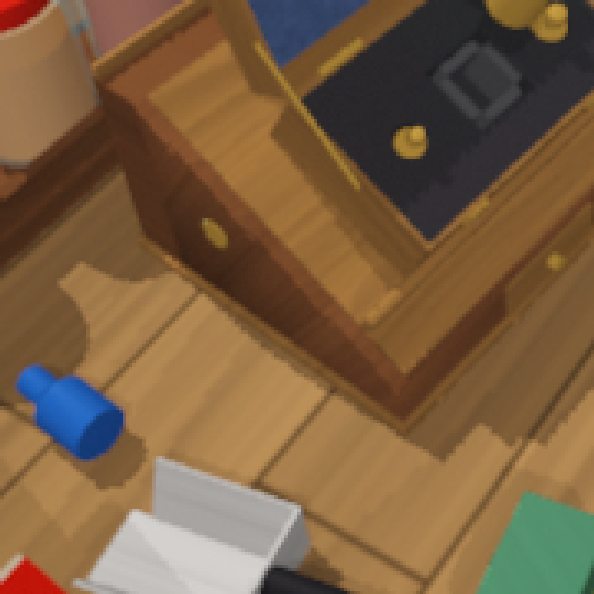

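View pics/side9.png

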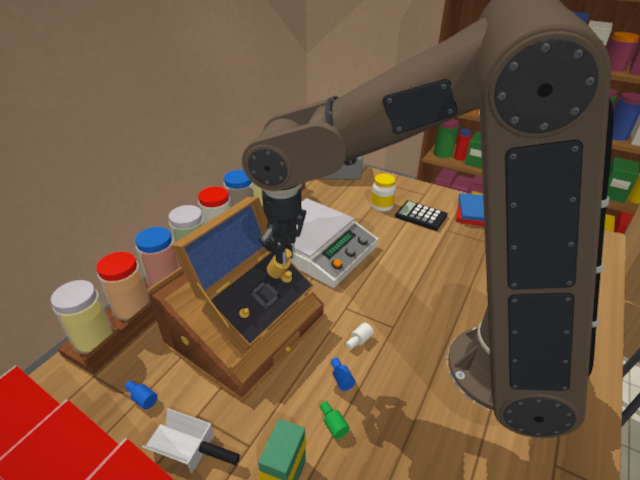

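```bash
python3 - <<'E'
from plan import *
st()
plan([((.47,.34,.30),6,.81),((.56,.455,.28),6,.81),((.565,.44,.132),6,0)],None)
E
```

```text
14.05 [0.4806 0.2032 0.3169] yaw 85.80180646034613 F [ 0.4029 -1.3045 -5.1143] T [-0.0134  0.0541  0.0152] gw 0.225531580254723 j [ 15.6  15.8  98.1   0.1  66.2 -70.2] zaxis [-0.0021  0.0009 -1.    ]
[{"x": 0.09, "y": 0.57, "z": 0.07, "twist": 0.135}, {"x": 0.16, "y": 0.55, "z": 0.07, "twist": 0.135}, {"x": 0.23, "y": 0.52, "z": 0.07, "twist": 0.135}, {"x": 0.3, "y": 0.49, "z": 0.07, "twist": 0.135}, {"x": 0.36, "y": 0.44, "z": 0.07, "twist": 0.135}, {"x": 0.42, "y": 0.39, "z": 0.07, "twist": 0.135}, {"x": 0.13, "y": 0.59, "z": 0.08, "twist": 0.135}, {"x": 0.21, "y": 0.57, "z": 0.08, "twist": 0.135}, {"x": 0.29, "y": 0.54, "z": 0.08, "twist": 0.135}, {"x": 0.36, "y": 0.49, "z": 0.08, "twist": 0.135}, {"x": 0.42, "y": 0.44, "z": 0.08, "twist": 0.135}, {"x": 0.47, "y": 0.38, "z": 0.08, "twist": 0.135}]
[{"x": -0.06, "y": 0.03, "z": 0.62, "twist": 0}, {"x": -0.06, "y": 0.03, "z": 0.62, "twist": 0}, {"x": -0.06, "y": 0.03, "z": 0.62, "twist": 0}, {"x": -0.06, "y": 0.03, "z": 0.62, "twist": 0}, {"x": -0.06, "y": 0.03, "z": 0.62, "twist": 0}, {"x": -0.06, "y": 0.03, "z": 0.62, "twist": 0}]
18 end [0.565  0.4401 0.1321] yaw y -7.017274967622513 maxstep 24.944738924270183
```

>>> move_arm:
  motion:
    - {"x": 0.09, "y": 0.57, "z": 0.07, "twist": 0.135}
    - {"x": 0.16, "y": 0.55, "z": 0.07, "twist": 0.135}
    - {"x": 0.23, "y": 0.52, "z": 0.07, "twist": 0.135}
    - {"x": 0.3, "y": 0.49, "z": 0.07, "twist": 0.135}
    - {"x": 0.36, "y": 0.44, "z": 0.07, "twist": 0.135}
    - {"x": 0.42, "y": 0.39, "z": 0.07, "twist": 0.135}
    - {"x": 0.13, "y": 0.59, "z": 0.08, "twist": 0.135}
    - {"x": 0.21, "y": 0.57, "z": 0.08, "twist": 0.135}
    - {"x": 0.29, "y": 0.54, "z": 0.08, "twist": 0.135}
    - {"x": 0.36, "y": 0.49, "z": 0.08, "twist": 0.135}
    - {"x": 0.42, "y": 0.44, "z": 0.08, "twist": 0.135}
    - {"x": 0.47, "y": 0.38, "z": 0.08, "twist": 0.135}

```text
t: 15.25
ee_pos: [0.5641, 0.4581, 0.2673]
orientation: [[0.181, 0.983, -0.016], [0.984, -0.181, -0.007], [-0.009, -0.014, -1.0]]
wrist_force: [-0.2, 1.0, -5.0]
grip_width: 0.237
```

```bash
python3 - <<'E'
from plan import *
st()
import math
s=env.get_state();y=math.atan2(s["orientation"][1,1],s["orientation"][0,1])
plan([((.565,.44,.132),6,y+math.radians(7))],None)
im,d=capture("side"); np.savez("side10.npz",im=im,d=d);cv2.imwrite(f"pics/side10.png",im[...,::-1])
u,v=proj("side",s["ee_pos"]).astype(int); print(u,v)
cv2.imwrite("pics/side10c.png",cv2.resize(im[max(v-60,0):v+60,max(u-60,0):u+60],None,fx=5,fy=5)[...,::-1])
E
```

```text
15.25 [0.5641 0.4581 0.2673] yaw -10.414545512962269 F [-0.2123  0.9675 -5.0417] T [ 0.0568 -0.0634 -0.0336] gw 0.23668125948048793 j [33.8 36.4 71.   0.2 73.6 44.2] zaxis [-0.0156 -0.0067 -0.9999]
[{"x": -0.07, "y": 0.03, "z": 0.56, "twist": -0.01}, {"x": -0.07, "y": 0.02, "z": 0.56, "twist": -0.01}, {"x": -0.07, "y": 0.02, "z": 0.56, "twist": -0.01}, {"x": -0.07, "y": 0.02, "z": 0.56, "twist": -0.01}, {"x": -0.07, "y": 0.02, "z": 0.56, "twist": -0.01}, {"x": -0.07, "y": 0.02, "z": 0.56, "twist": -0.01}]
6 end [0.5646 0.4398 0.133 ] yaw y -6.976580936406373 maxstep 22.60619384151167
173 336
```

View pics/side10c.png

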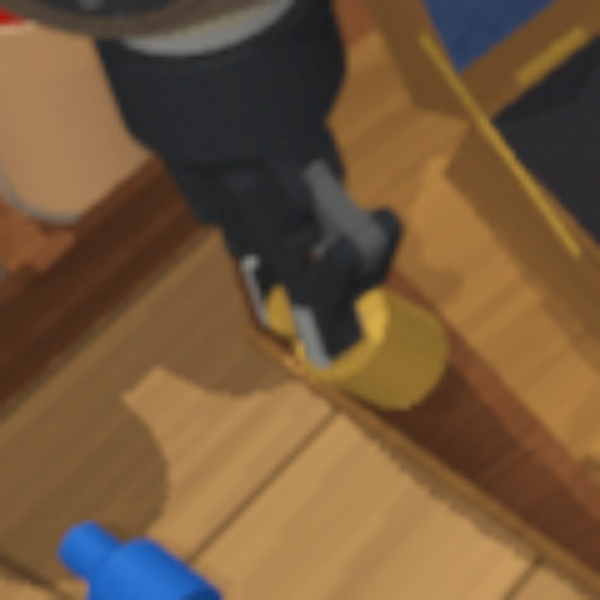

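>>> move_arm:
  motion:
    - {"x": -0.02, "y": 0.03, "z": 0.56, "twist": -0.01}
    - {"x": -0.02, "y": 0.02, "z": 0.56, "twist": -0.01}
    - {"x": -0.02, "y": 0.02, "z": 0.56, "twist": -0.01}
    - {"x": -0.07, "y": 0.02, "z": 0.56, "twist": -0.01}
    - {"x": -0.07, "y": 0.02, "z": 0.56, "twist": -0.01}
    - {"x": -0.1, "y": 0.02, "z": 0.5, "twist": -0.01}
    - {"x": 0, "y": 0, "z": 0, "twist": 0}

```text
t: 16.0
ee_pos: [0.5652, 0.4457, 0.1186]
orientation: [[0.125, 0.992, -0.025], [0.992, -0.125, -0.012], [-0.015, -0.023, -1.0]]
wrist_force: [0.1, -0.0, -4.6]
grip_width: 0.235
```

```bash
cat > look.py <<'E'
from plan import *
import sys
def look(n,cam="side",h=60,k=5):
    st(); s=env.get_state()
    im,d=capture(cam); np.savez(f"{cam}{n}.npz",im=im,d=d)
    u,v=proj(cam,s["ee_pos"]).astype(int); print(u,v)
    cv2.imwrite(f"pics/{cam}{n}c.png",cv2.resize(im[max(v-h,0):v+h,max(u-h,0):u+h],None,fx=k,fy=k)[...,::-1])
if __name__=="__main__": look(sys.argv[1],*(sys.argv[2:3]))
E
python3 look.py 11
```

```text
16.0 [0.5652 0.4457 0.1186] yaw -7.188519554746122 F [ 0.1332 -0.0111 -4.6227] T [ 0.0958 -0.0465 -0.0055] gw 0.23473607983401898 j [32.9 43.7 80.   0.3 57.8 40. ] zaxis [-0.025  -0.0118 -0.9996]
191 379
```

View pics/side11c.png

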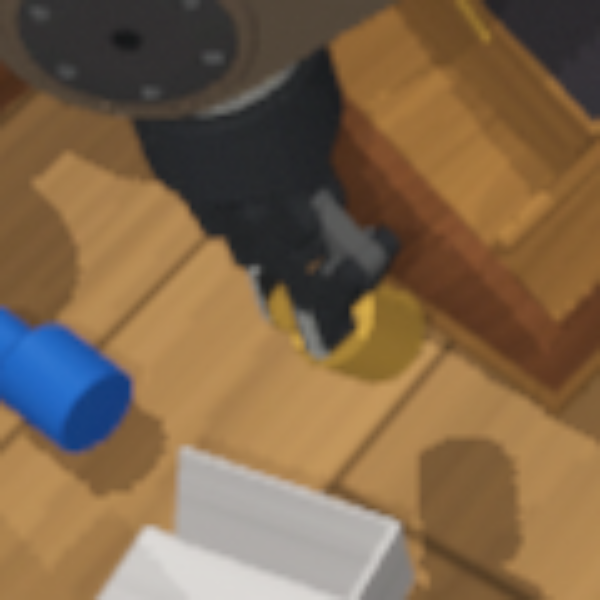

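>>> move_arm:
  motion:
    - {"x": -0.12, "y": 0, "z": 0, "twist": 0}
    - {"x": -0.12, "y": 0, "z": 0, "twist": 0}
    - {"x": -0.12, "y": 0, "z": 0, "twist": 0}
    - {"x": -0.12, "y": 0, "z": 0, "twist": 0}
    - {"x": -0.08, "y": 0, "z": 0, "twist": 0}
    - {"x": -0.08, "y": 0, "z": 0, "twist": 0}
    - {"x": -0.08, "y": 0, "z": 0, "twist": 0}

```text
t: 16.75
ee_pos: [0.5636, 0.4181, 0.1262]
orientation: [[0.126, 0.992, -0.015], [0.992, -0.126, -0.003], [-0.005, -0.015, -1.0]]
wrist_force: [-0.6, 14.4, -0.2]
grip_width: 0.236
```

```bash
python3 -c "
from plan import *
st()"
```

```text
16.75 [0.5636 0.4181 0.1262] yaw -7.224059928259219 F [-0.6264 14.3843 -0.1975] T [ 2.7039  0.1382 -0.1884] gw 0.23648032588587053 j [31.1 41.6 83.3  0.3 55.9 38.1] zaxis [-0.0154 -0.0034 -0.9999]
```

>>> move_arm:
  motion:
    - {"x": -0.08, "y": 0, "z": 0.02, "twist": 0}
    - {"x": -0.08, "y": 0, "z": 0.02, "twist": 0}
    - {"x": -0.08, "y": 0, "z": 0.02, "twist": 0}

```text
t: 17.05
ee_pos: [0.5632, 0.4148, 0.128]
orientation: [[0.128, 0.992, -0.007], [0.992, -0.127, 0.012], [0.011, -0.009, -1.0]]
wrist_force: [-0.9, 11.0, -1.5]
grip_width: 0.234
```

```bash
python3 look.py 12
```

```text
17.05 [0.5632 0.4148 0.128 ] yaw -7.321469319363847 F [-0.9186 10.9534 -1.4838] T [ 2.1981  0.1414 -0.1412] gw 0.23359284521169996 j [30.7 41.1 84.2  1.  54.7 37.5] zaxis [-0.0072  0.0117 -0.9999]
201 366
```

View pics/side12c.png

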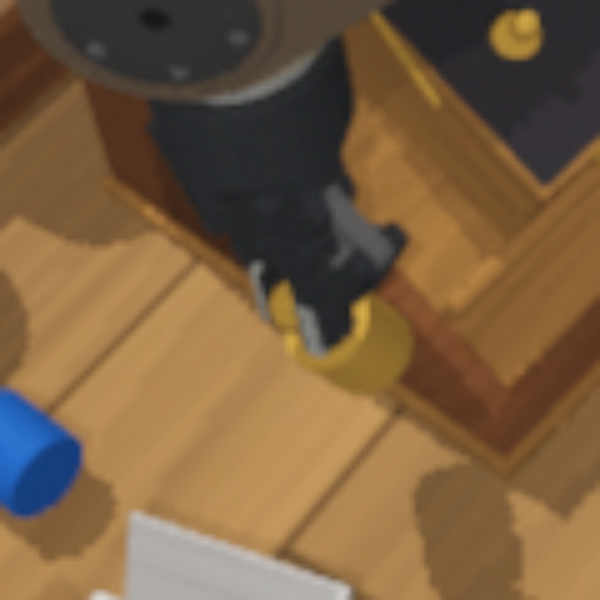

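>>> move_arm:
  motion:
    - {"x": -0.12, "y": 0, "z": 0.02, "twist": 0}
    - {"x": -0.12, "y": 0, "z": 0.02, "twist": 0}
    - {"x": -0.12, "y": 0, "z": 0.02, "twist": 0}
    - {"x": -0.12, "y": 0, "z": 0.02, "twist": 0}

```text
t: 17.5
ee_pos: [0.5637, 0.4032, 0.1303]
orientation: [[0.127, 0.992, 0.009], [0.991, -0.127, 0.03], [0.031, 0.005, -1.0]]
wrist_force: [3.9, 6.6, -3.4]
grip_width: 0.236
```

```bash
python3 look.py 13
```

```text
17.5 [0.5637 0.4032 0.1303] yaw -7.2961532238880356 F [ 3.9319  6.6343 -3.4035] T [ 1.4318 -1.0264  0.0809] gw 0.23557169450131354 j [29.7 40.1 86.1  1.5 52.6 36.1] zaxis [ 0.0087  0.0297 -0.9995]
204 361
```

View pics/side13c.png

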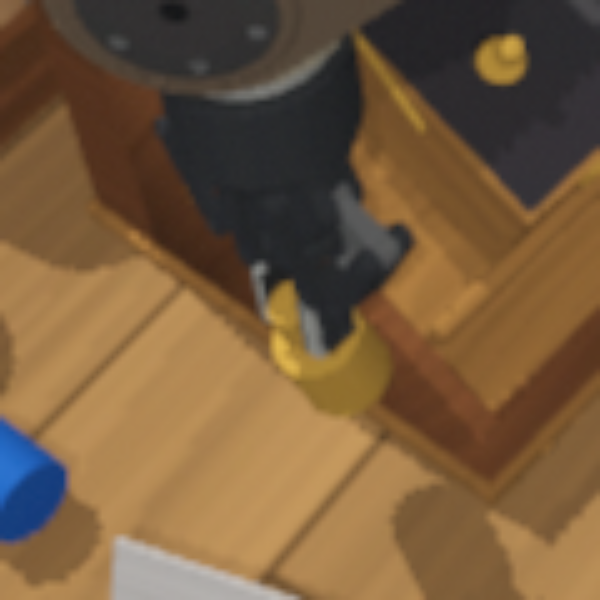

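>>> move_arm:
  motion:
    - {"x": -0.12, "y": 0, "z": 0.02, "twist": 0}
    - {"x": -0.12, "y": 0, "z": 0.02, "twist": 0}
    - {"x": -0.08, "y": 0, "z": 0.02, "twist": 0}

```text
t: 17.85
ee_pos: [0.5642, 0.3949, 0.1315]
orientation: [[0.127, 0.992, 0.019], [0.991, -0.128, 0.041], [0.044, 0.014, -0.999]]
wrist_force: [0.1, 8.2, 0.1]
grip_width: 0.233
```

```bash
python3 look.py 14
```

```text
17.85 [0.5642 0.3949 0.1315] yaw -7.328146149782664 F [0.1189 8.2311 0.0848] T [ 1.626   0.0926 -0.028 ] gw 0.23316994478343875 j [29.  39.4 87.4  2.  51.1 35.1] zaxis [ 0.0193  0.0414 -0.999 ]
207 358
```

View pics/side14c.png

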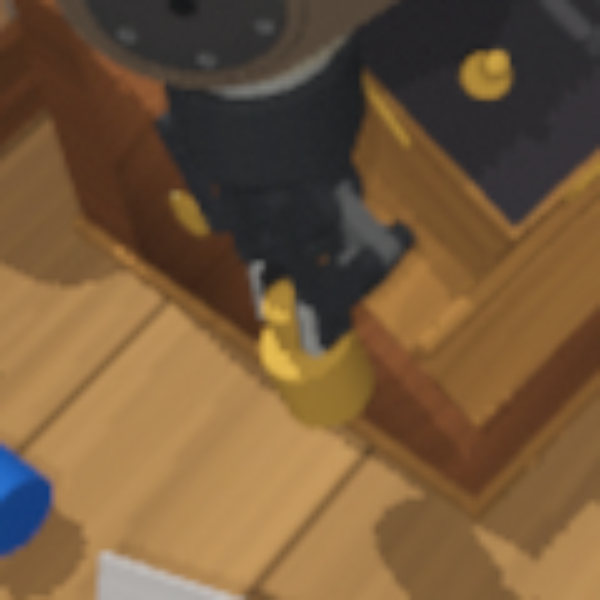

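>>> move_arm:
  motion:
    - {"x": -0.12, "y": 0, "z": 0.02, "twist": 0}
    - {"x": -0.08, "y": 0, "z": 0.02, "twist": 0}

```text
t: 18.1
ee_pos: [0.5642, 0.3899, 0.1322]
orientation: [[0.127, 0.992, 0.025], [0.991, -0.128, 0.049], [0.051, 0.019, -0.998]]
wrist_force: [0.0, 7.8, -0.6]
grip_width: 0.227
```

```bash
python3 -c "
from plan import *
st()"
```

```text
18.1 [0.5642 0.3899 0.1322] yaw -7.347624635672034 F [ 0.0161  7.8041 -0.6397] T [1.5859 0.061  0.0335] gw 0.22663267464966422 j [28.5 39.  88.1  2.3 50.3 34.4] zaxis [ 0.0254  0.0486 -0.9985]
```

>>> move_arm:
  motion:
    - {"x": -0.08, "y": 0, "z": 0.02, "twist": 0}
    - {"x": -0.06, "y": 0, "z": 0, "twist": 0}

```text
t: 18.3
ee_pos: [0.564, 0.3871, 0.1332]
orientation: [[0.127, 0.991, 0.03], [0.99, -0.128, 0.055], [0.058, 0.022, -0.998]]
wrist_force: [-0.2, 5.4, -7.3]
grip_width: 0.238
```

```bash
python3 look.py 15
```

```text
18.3 [0.564  0.3871 0.1332] yaw -7.38098998318327 F [-0.2115  5.4068 -7.2726] T [ 1.1275 -0.0301 -0.0455] gw 0.23752486311823534 j [28.2 38.7 88.6  2.6 49.7 34. ] zaxis [ 0.0298  0.055  -0.998 ]
209 355
```

View pics/side15c.png

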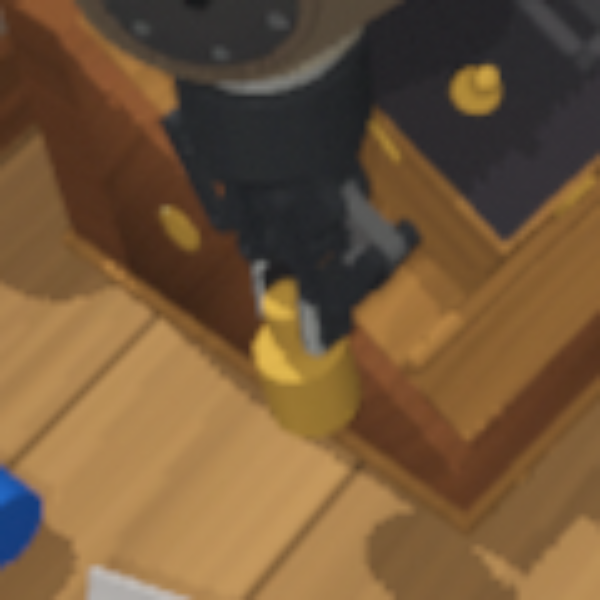

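```bash
python3 - <<'E'
from plan import *
np.set_printoptions(precision=4,suppress=True)
p=env.get_state()["ee_pos"]
u,v=209,355
for z in (.02,-.018,-.0,-.07): 
    q=proj("side",p+np.array([0,0,z])); print(z,(q-[u-60,v-60])*5)
# cylinder fit to foot points
S=np.load("side15.npz");W=pts("side",S["d"]);im=S["im"]
hsv=cv2.cvtColor(im,cv2.COLOR_RGB2HSV)
m=(np.linalg.norm(W-(p-[0,0,.04]),axis=-1)<.055)&(hsv[...,0]>18)&(hsv[...,0]<30)&(hsv[...,1]>150)
ys,xs=np.nonzero(m);print(m.sum(),xs.min(),xs.max(),ys.min(),ys.max())
P=W[m]
from scipy.optimize import least_squares
z0=P[:,2]
sel=(z0<p[2]-.028)&(z0>p[2]-.068);Q=P[sel];print(len(Q))
def f(a):
    d=np.array([a[2],a[3],1]);d/=np.linalg.norm(d);c=np.array([a[0],a[1],p[2]-.05])
    r=np.linalg.norm(np.cross(Q-c,d),axis=1);return r-.02
r=least_squares(f,[p[0],p[1],0,0],loss="soft_l1",f_scale=.002);print(r.x,np.sqrt(np.mean(f(r.x)**2)))
E
```

```text
0.02 [295.2988 271.152 ]
-0.018 [308.2526 326.8787]
-0.0 [302.1954 300.8211]
-0.07 [324.9977 398.9157]
367 200 220 351 382
172
[ 0.566   0.3907 -0.0427  0.0414] 0.0009451796951350116
```

```bash
python3 - <<'E'
from plan import *
st()
plan([((.565,.43,.15),3,0),((.52,.42,.30),5,0),((.46,.2,.33),7,0),((.49,-.05,.32),8,0),((.60,-.193,.25),6,0),((.659,-.193,.2),3,0)],None)
E
```

```text
18.35 [0.564  0.3869 0.1332] yaw -7.388897381181762 F [ 0.1189  6.3125 -4.3674] T [1.3863 0.0335 0.0309] gw 0.23431965490685944 j [28.2 38.7 88.7  2.6 49.7 34. ] zaxis [ 0.0297  0.0551 -0.998 ]
[{"x": 0.37, "y": -0.04, "z": -0.12, "twist": 0}, {"x": 0.37, "y": -0.04, "z": -0.12, "twist": 0}, {"x": 0.37, "y": -0.04, "z": -0.12, "twist": 0}, {"x": -0.04, "y": -0.2, "z": -0.76, "twist": 0}, {"x": -0.04, "y": -0.2, "z": -0.76, "twist": 0}, {"x": -0.04, "y": -0.2, "z": -0.76, "twist": 0}, {"x": -0.04, "y": -0.2, "z": -0.76, "twist": 0}, {"x": -0.04, "y": -0.2, "z": -0.76, "twist": 0}, {"x": -0.8, "y": -0.11, "z": -0.16, "twist": 0}, {"x": -0.8, "y": -0.11, "z": -0.16, "twist": 0}, {"x": -0.8, "y": -0.11, "z": -0.16, "twist": 0}, {"x": -0.8, "y": -0.11, "z": -0.16, "twist": 0}]
[{"x": -0.8, "y": -0.11, "z": -0.16, "twist": 0}, {"x": -0.8, "y": -0.11, "z": -0.16, "twist": 0}, {"x": -0.8, "y": -0.11, "z": -0.16, "twist": 0}, {"x": -0.76, "y": 0.2, "z": -0.0, "twist": 0}, {"x": -0.76, "y": 0.2, "z": -0.0, "twist": 0}, {"x": -0.76, "y": 0.2, "z": -0.0, "twist": 0}, {"x": -0.76, "y": 0.2, "z": -0.0, "twist": 0}, {"x": -0.76, "y": 0.2, "z": -0.0, "twist": 0}, {"x": -0.76, "y": 0.2, "z": -0.0, "twist": 0}, {"x": -0.76, "y": 0.2, "z": -0.0, "twist": 0}, {"x": -0.76, "y": 0.2, "z": -0.0, "twist": 0}, {"x": -0.55, "y": 0.52, "z": 0.27, "twist": 0}]
[{"x": -0.55, "y": 0.52, "z": 0.27, "twist": 0}, {"x": -0.55, "y": 0.52, "z": 0.27, "twist": 0}, {"x": -0.55, "y": 0.52, "z": 0.27, "twist": 0}, {"x": -0.55, "y": 0.52, "z": 0.27, "twist": 0}, {"x": -0.55, "y": 0.52, "z": 0.27, "twist": 0}, {"x": 0.04, "y": 0.48, "z": 0.42, "twist": 0}, {"x": 0.04, "y": 0.48, "z": 0.42, "twist": 0}, {"x": 0.04, "y": 0.48, "z": 0.42, "twist": 0}]
32 end [ 0.6596 -0.1929  0.2002] yaw y -7.388897381181762 maxstep 32.92901456162939
```

>>> move_arm:
  motion:
    - {"x": 0.37, "y": -0.04, "z": -0.12, "twist": 0}
    - {"x": 0.37, "y": -0.04, "z": -0.12, "twist": 0}
    - {"x": 0.37, "y": -0.04, "z": -0.12, "twist": 0}
    - {"x": -0.04, "y": -0.2, "z": -0.5, "twist": 0}
    - {"x": -0.04, "y": -0.2, "z": -0.76, "twist": 0}
    - {"x": -0.04, "y": -0.2, "z": -0.76, "twist": 0}
    - {"x": -0.04, "y": -0.2, "z": -0.76, "twist": 0}
    - {"x": -0.04, "y": -0.2, "z": -0.76, "twist": 0}
    - {"x": -0.2, "y": -0.15, "z": -0.4, "twist": 0}

```text
t: 19.25
ee_pos: [0.5089, 0.4214, 0.3121]
orientation: [[0.123, 0.992, 0.026], [0.991, -0.124, 0.051], [0.054, 0.02, -0.998]]
wrist_force: [0.2, -0.1, -5.3]
grip_width: 0.232
```

```bash
python3 look.py 16;  python3 - <<'E'
from plan import *
plan([((.46,.2,.33),8,0),((.49,-.05,.32),9,0),((.60,-.193,.25),7,0),((.659,-.193,.2),3,0)],None)
E
```

```text
19.25 [0.5089 0.4214 0.3121] yaw -7.151610903321667 F [ 0.2318 -0.1105 -5.2558] T [-0.0976  0.0235 -0.0214] gw 0.23210285831753663 j [33.3 27.1 81.   1.8 69.  39.8] zaxis [ 0.0261  0.0513 -0.9983]
206 318
[{"x": -0.7, "y": -0.06, "z": -0.09, "twist": 0}, {"x": -0.7, "y": -0.06, "z": -0.09, "twist": 0}, {"x": -0.7, "y": -0.06, "z": -0.09, "twist": 0}, {"x": -0.7, "y": -0.06, "z": -0.09, "twist": 0}, {"x": -0.7, "y": -0.06, "z": -0.09, "twist": 0}, {"x": -0.7, "y": -0.06, "z": -0.09, "twist": 0}, {"x": -0.7, "y": -0.06, "z": -0.09, "twist": 0}, {"x": -0.7, "y": -0.06, "z": -0.09, "twist": 0}, {"x": -0.68, "y": 0.17, "z": -0.01, "twist": 0}, {"x": -0.68, "y": 0.17, "z": -0.01, "twist": 0}, {"x": -0.68, "y": 0.17, "z": -0.01, "twist": 0}, {"x": -0.68, "y": 0.17, "z": -0.01, "twist": 0}]
[{"x": -0.68, "y": 0.17, "z": -0.01, "twist": 0}, {"x": -0.68, "y": 0.17, "z": -0.01, "twist": 0}, {"x": -0.68, "y": 0.17, "z": -0.01, "twist": 0}, {"x": -0.68, "y": 0.17, "z": -0.01, "twist": 0}, {"x": -0.68, "y": 0.17, "z": -0.01, "twist": 0}, {"x": -0.47, "y": 0.44, "z": 0.24, "twist": 0}, {"x": -0.47, "y": 0.44, "z": 0.24, "twist": 0}, {"x": -0.47, "y": 0.44, "z": 0.24, "twist": 0}, {"x": -0.47, "y": 0.44, "z": 0.24, "twist": 0}, {"x": -0.47, "y": 0.44, "z": 0.24, "twist": 0}, {"x": -0.47, "y": 0.44, "z": 0.24, "twist": 0}, {"x": -0.47, "y": 0.44, "z": 0.24, "twist": 0}]
[{"x": 0.04, "y": 0.49, "z": 0.43, "twist": 0}, {"x": 0.04, "y": 0.49, "z": 0.43, "twist": 0}, {"x": 0.04, "y": 0.49, "z": 0.43, "twist": 0}]
27 end [ 0.65951656 -0.19315016  0.19972458] yaw y -7.151017769362632 maxstep 28.33231370714365
```

View pics/side16c.png

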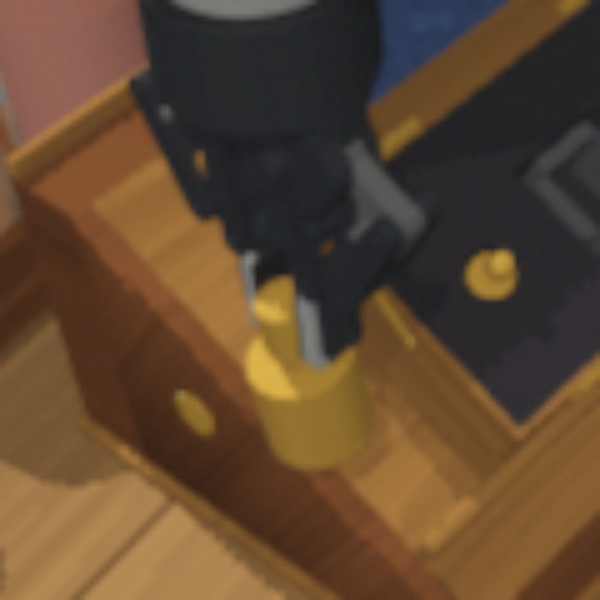

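>>> move_arm:
  motion:
    - {"x": -0.4, "y": -0.06, "z": -0.09, "twist": 0}
    - {"x": -0.7, "y": -0.06, "z": -0.09, "twist": 0}
    - {"x": -0.7, "y": -0.06, "z": -0.09, "twist": 0}
    - {"x": -0.7, "y": -0.06, "z": -0.09, "twist": 0}
    - {"x": -0.7, "y": -0.06, "z": -0.09, "twist": 0}
    - {"x": -0.7, "y": -0.06, "z": -0.09, "twist": 0}
    - {"x": -0.7, "y": -0.06, "z": -0.09, "twist": 0}
    - {"x": -0.7, "y": -0.06, "z": -0.09, "twist": 0}
    - {"x": -0.68, "y": 0.17, "z": -0.01, "twist": 0}
    - {"x": -0.68, "y": 0.17, "z": -0.01, "twist": 0}
    - {"x": -0.68, "y": 0.17, "z": -0.01, "twist": 0}
    - {"x": -0.68, "y": 0.17, "z": -0.01, "twist": 0}

```text
t: 20.5
ee_pos: [0.4676, 0.0837, 0.3163]
orientation: [[0.122, 0.993, 0.01], [0.992, -0.122, 0.043], [0.044, 0.005, -0.999]]
wrist_force: [0.9, 0.3, -4.4]
grip_width: 0.231
```

```bash
python3 - <<'E'
from plan import *
st()
plan([((.50,-.08,.31),7,0),((.60,-.193,.25),7,0),((.659,-.193,.2),3,0)],None)
E
```

```text
20.5 [0.4676 0.0837 0.3163] yaw -7.012207785942696 F [ 0.8579  0.3189 -4.3833] T [-0.1229 -0.0073 -0.0008] gw 0.2310406504441405 j [  0.9  11.3 104.5   2.8  63.6   6.7] zaxis [ 0.0102  0.0433 -0.999 ]
[{"x": -0.57, "y": 0.19, "z": -0.0, "twist": 0}, {"x": -0.57, "y": 0.19, "z": -0.0, "twist": 0}, {"x": -0.57, "y": 0.19, "z": -0.0, "twist": 0}, {"x": -0.57, "y": 0.19, "z": -0.0, "twist": 0}, {"x": -0.57, "y": 0.19, "z": -0.0, "twist": 0}, {"x": -0.57, "y": 0.19, "z": -0.0, "twist": 0}, {"x": -0.57, "y": 0.19, "z": -0.0, "twist": 0}, {"x": -0.36, "y": 0.4, "z": 0.2, "twist": 0}, {"x": -0.36, "y": 0.4, "z": 0.2, "twist": 0}, {"x": -0.36, "y": 0.4, "z": 0.2, "twist": 0}, {"x": -0.36, "y": 0.4, "z": 0.2, "twist": 0}, {"x": -0.36, "y": 0.4, "z": 0.2, "twist": 0}]
[{"x": -0.36, "y": 0.4, "z": 0.2, "twist": 0}, {"x": -0.36, "y": 0.4, "z": 0.2, "twist": 0}, {"x": 0.03, "y": 0.48, "z": 0.42, "twist": 0}, {"x": 0.03, "y": 0.48, "z": 0.42, "twist": 0}, {"x": 0.03, "y": 0.48, "z": 0.42, "twist": 0}]
17 end [ 0.6585 -0.1935  0.1997] yaw y -7.012207785942696 maxstep 25.54055598455131
```

>>> move_arm:
  motion:
    - {"x": -0.57, "y": 0.19, "z": 0, "twist": 0}
    - {"x": -0.57, "y": 0.19, "z": 0, "twist": 0}
    - {"x": -0.57, "y": 0.19, "z": 0, "twist": 0}
    - {"x": -0.57, "y": 0.19, "z": 0, "twist": 0}
    - {"x": -0.57, "y": 0.19, "z": 0, "twist": 0}
    - {"x": -0.57, "y": 0.19, "z": 0, "twist": 0}
    - {"x": -0.57, "y": 0.19, "z": 0, "twist": 0}
    - {"x": -0.36, "y": 0.4, "z": 0.2, "twist": 0}
    - {"x": -0.36, "y": 0.4, "z": 0.2, "twist": 0}
    - {"x": -0.36, "y": 0.4, "z": 0.2, "twist": 0}
    - {"x": -0.36, "y": 0.4, "z": 0.2, "twist": 0}
    - {"x": -0.36, "y": 0.4, "z": 0.2, "twist": 0}

```text
t: 21.7
ee_pos: [0.5636, -0.178, 0.2521]
orientation: [[0.13, 0.991, -0.008], [0.99, -0.13, 0.045], [0.044, -0.014, -0.999]]
wrist_force: [0.0, 0.2, -5.2]
grip_width: 0.234
```

```bash
python3 - <<'E'
from plan import *
st()
plan([((.658,-.193,.21),6,0)],None)
E
```

```text
21.7 [ 0.5636 -0.178   0.2521] yaw -7.468719494195227 F [ 0.0424  0.1525 -5.2188] T [-0.0176 -0.0354 -0.0283] gw 0.23350030564159102 j [-24.8  25.6  93.3   2.4  62.7 -18.4] zaxis [-0.0082  0.0451 -0.999 ]
[{"x": -0.02, "y": 0.4, "z": 0.17, "twist": 0}, {"x": -0.02, "y": 0.4, "z": 0.17, "twist": 0}, {"x": -0.02, "y": 0.4, "z": 0.17, "twist": 0}, {"x": -0.02, "y": 0.4, "z": 0.17, "twist": 0}, {"x": -0.02, "y": 0.4, "z": 0.17, "twist": 0}, {"x": -0.02, "y": 0.4, "z": 0.17, "twist": 0}]
6 end [ 0.6578 -0.1934  0.2098] yaw y -7.468719494195227 maxstep 17.403447934245676
```

>>> move_arm:
  motion:
    - {"x": -0.02, "y": 0.4, "z": 0.17, "twist": 0}
    - {"x": -0.02, "y": 0.4, "z": 0.17, "twist": 0}
    - {"x": -0.02, "y": 0.4, "z": 0.17, "twist": 0}
    - {"x": -0.02, "y": 0.4, "z": 0.17, "twist": 0}
    - {"x": -0.02, "y": 0.4, "z": 0.17, "twist": 0}
    - {"x": -0.02, "y": 0.4, "z": 0.17, "twist": 0}
    - {"x": 0, "y": 0, "z": 0, "twist": 0}

```text
t: 22.4
ee_pos: [0.6557, -0.1992, 0.1953]
orientation: [[0.136, 0.99, -0.024], [0.99, -0.135, 0.05], [0.046, -0.03, -0.998]]
wrist_force: [-0.9, 0.0, -5.2]
grip_width: 0.235
```

```bash
python3 look.py 17; cat > fit.py <<'E'
from plan import *
from scipy.optimize import least_squares
def fit(n,lo,hi,cam="side"):
    p=env.get_state()["ee_pos"]
    S=np.load(f"{cam}{n}.npz");W=pts(cam,S["d"]);hsv=cv2.cvtColor(S["im"],cv2.COLOR_RGB2HSV)
    m=(np.linalg.norm(W-(p-[0,0,.04]),axis=-1)<.06)&(hsv[...,0]>15)&(hsv[...,0]<32)&(hsv[...,1]>120)
    P=W[m];print("z range",P[:,2].min(),P[:,2].max(),len(P)); Q=P[(P[:,2]>lo)&(P[:,2]<hi)]
    def f(a):
        d=np.array([a[2],a[3],1]);d/=np.linalg.norm(d);c=np.array([a[0],a[1],(lo+hi)/2])
        return np.linalg.norm(np.cross(Q-c,d),axis=1)-.02
    r=least_squares(f,[p[0],p[1],0,0],loss="soft_l1",f_scale=.002);print("axis at mid",r.x,"rms",np.sqrt(np.mean(f(r.x)**2)),len(Q))
E
python3 -c "
from fit import *
fit(17,.147,.172)"
```

```text
22.4 [ 0.6557 -0.1992  0.1953] yaw -7.77300698468935 F [-0.8725  0.0088 -5.2248] T [-0.0628  0.0559  0.0153] gw 0.2352419227113192 j [-23.1  36.7  81.8   2.3  63.9 -16.4] zaxis [-0.0239  0.0498 -0.9985]
308 193
z range 0.13330309173758637 0.20901540102851035 220
axis at mid [ 0.6542251  -0.19802844  0.07692565 -0.28486109] rms 0.003551179776136193 106
```

View pics/side17c.png

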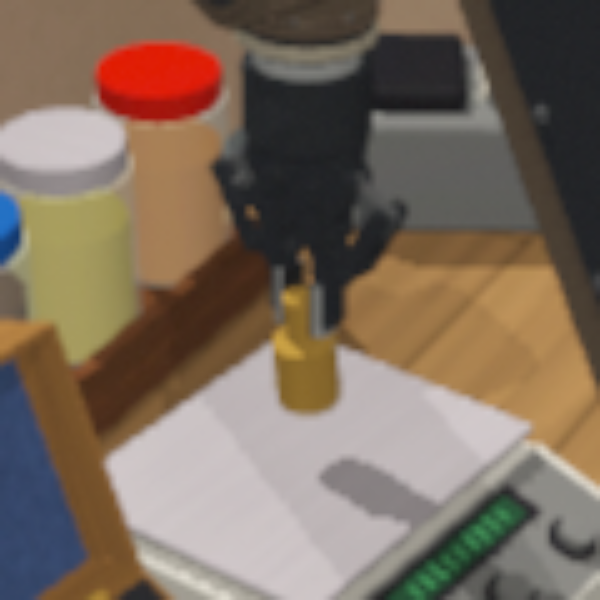

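>>> move_arm:
  motion:
    - {"x": 0.1, "y": 0.05, "z": 0.2, "twist": 0}
    - {"x": 0.05, "y": 0, "z": 0.2, "twist": 0}
    - {"x": 0, "y": 0, "z": 0.2, "twist": 0}
    - {"x": 0, "y": 0, "z": 0.15, "twist": 0}
    - {"x": 0, "y": 0, "z": 0, "twist": 0}

```text
t: 22.95
ee_pos: [0.6544, -0.1911, 0.1628]
orientation: [[0.137, 0.99, -0.027], [0.989, -0.136, 0.051], [0.047, -0.034, -0.998]]
wrist_force: [-0.2, -0.7, -4.3]
grip_width: 0.236
```

```bash
python3 look.py 18
```

```text
22.95 [ 0.6544 -0.1911  0.1628] yaw -7.800886449071142 F [-0.2273 -0.6609 -4.3441] T [-0.0856 -0.0542  0.0333] gw 0.23614787836384118 j [-22.6  38.3  84.    2.4  60.2 -16. ] zaxis [-0.027   0.0507 -0.9983]
308 203
```

View pics/side18c.png

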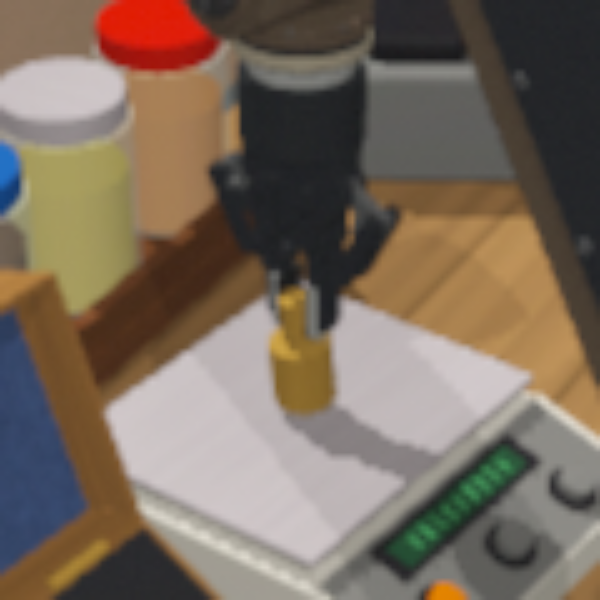

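>>> move_arm:
  motion:
    - {"x": 0, "y": 0, "z": 0.04, "twist": 0}
    - {"x": 0, "y": 0, "z": 0.04, "twist": 0}
    - {"x": 0, "y": 0, "z": 0.03, "twist": 0}
    - {"x": 0, "y": 0, "z": 0.03, "twist": 0}

```text
t: 23.4
ee_pos: [0.6548, -0.1913, 0.1586]
orientation: [[0.137, 0.99, -0.024], [0.989, -0.136, 0.05], [0.046, -0.031, -0.998]]
wrist_force: [0.1, -0.2, -5.0]
grip_width: 0.236
```

>>> move_arm:
  motion:
    - {"x": 0, "y": 0, "z": 0.03, "twist": 0}
    - {"x": 0, "y": 0, "z": 0.03, "twist": 0}

```text
t: 23.6
ee_pos: [0.6548, -0.1912, 0.1562]
orientation: [[0.137, 0.99, -0.024], [0.989, -0.136, 0.049], [0.046, -0.031, -0.998]]
wrist_force: [-0.4, -0.1, -4.5]
grip_width: 0.236
```

>>> move_arm:
  motion:
    - {"x": 0, "y": 0, "z": 0.03, "twist": 0}
    - {"x": 0, "y": 0, "z": 0.03, "twist": 0}

```text
t: 23.8
ee_pos: [0.6548, -0.1911, 0.1536]
orientation: [[0.137, 0.99, -0.024], [0.989, -0.136, 0.049], [0.046, -0.03, -0.998]]
wrist_force: [0.1, 0.2, -4.3]
grip_width: 0.235
```

>>> move_arm:
  motion:
    - {"x": 0, "y": 0, "z": 0.03, "twist": 0}
    - {"x": 0, "y": 0, "z": 0.03, "twist": 0}

```text
t: 24.0
ee_pos: [0.6549, -0.1912, 0.1517]
orientation: [[0.137, 0.99, -0.023], [0.99, -0.136, 0.049], [0.045, -0.03, -0.999]]
wrist_force: [-3.1, -1.1, 8.4]
grip_width: 0.235
```

```bash
python3 look.py 19; python3 -c "
from fit import *
fit(19,.09,.125)"; python3 look.py 19 top;python3 -c "
from fit import *
fit(19,.09,.125,'top')"
```

```text
24.0 [ 0.6549 -0.1912  0.1517] yaw -7.811336832314355 F [-3.1049 -1.1333  8.3602] T [0.0031 0.6619 0.0761] gw 0.23468602744876485 j [-22.5  39.   84.6   2.4  58.7 -16. ] zaxis [-0.0233  0.049  -0.9985]
308 206
z range 0.0861646028202726 0.1631559843555732 206
axis at mid [ 0.65256874 -0.18851916  0.086064    0.08578389] rms 0.001674904799560024 96
24.05 [ 0.6549 -0.1912  0.1518] yaw -7.808297591469713 F [-2.1334 -0.6568  0.3219] T [ 0.013   0.3053 -0.0062] gw 0.23286275768054265 j [-22.5  39.   84.6   2.4  58.8 -16. ] zaxis [-0.0233  0.0489 -0.9985]
395 189Traceback (most recent call last):
  File "<string>", line 3, in <module>
    fit(19,.09,.125,'top')
    ~~~^^^^^^^^^^^^^^^^^^^
  File "fit.py", line 7, in fit
    P=W[m];print("z range",P[:,2].min(),P[:,2].max(),len(P)); Q=P[(P[:,2]>lo)&(P[:,2]<hi)]
                           ~~~~~~~~~~^^
    return umr_minimum(a, axis, None, out, keepdims, initial, where)
ValueError: zero-size array to reduction operation minimum which has no identity
```

View pics/side19c.png

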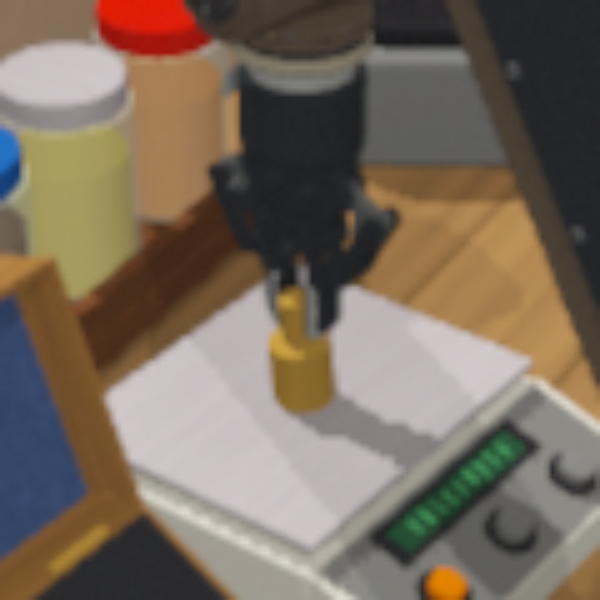

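>>> move_arm:
  motion:
    - {"x": 0, "y": 0, "z": 0.025, "twist": 0}

```text
t: 24.2
ee_pos: [0.6549, -0.1913, 0.1517]
orientation: [[0.137, 0.99, -0.023], [0.99, -0.136, 0.049], [0.045, -0.029, -0.999]]
wrist_force: [-4.0, -0.0, 8.0]
grip_width: 0.234
```

>>> move_arm:
  motion:
    - {"x": 0, "y": 0, "z": 0.02, "twist": 0}

```text
t: 24.3
ee_pos: [0.6548, -0.1913, 0.1517]
orientation: [[0.137, 0.99, -0.022], [0.99, -0.136, 0.048], [0.045, -0.029, -0.999]]
wrist_force: [-3.2, -0.7, 4.8]
grip_width: 0.235
```

>>> move_arm:
  gripper: -0.45
  motion:
    - {"x": 0, "y": 0, "z": 0, "twist": 0}
    - {"x": 0, "y": 0, "z": 0, "twist": 0}
    - {"x": 0, "y": 0, "z": 0, "twist": 0}

```text
t: 24.6
ee_pos: [0.655, -0.1912, 0.1521]
orientation: [[0.137, 0.99, -0.021], [0.99, -0.136, 0.048], [0.045, -0.028, -0.999]]
wrist_force: [-0.9, -1.0, -0.0]
grip_width: 0.275
```

```bash
python3 look.py 20; python3 -c "
from fit import *
fit(20,.09,.125)"
```

```text
24.6 [ 0.655  -0.1912  0.1521] yaw -7.81466017325956 F [-0.8862 -0.9717 -0.0287] T [ 0.0327  0.1376 -0.0209] gw 0.2748107944740104 j [-22.5  38.9  84.6   2.4  58.6 -16. ] zaxis [-0.0211  0.0482 -0.9986]
308 206
z range 0.08878459743558198 0.1634692070990782 197
axis at mid [ 0.65251921 -0.19114346  0.00407694 -0.02872458] rms 0.0027864995517843175 103
```

View pics/side20c.png

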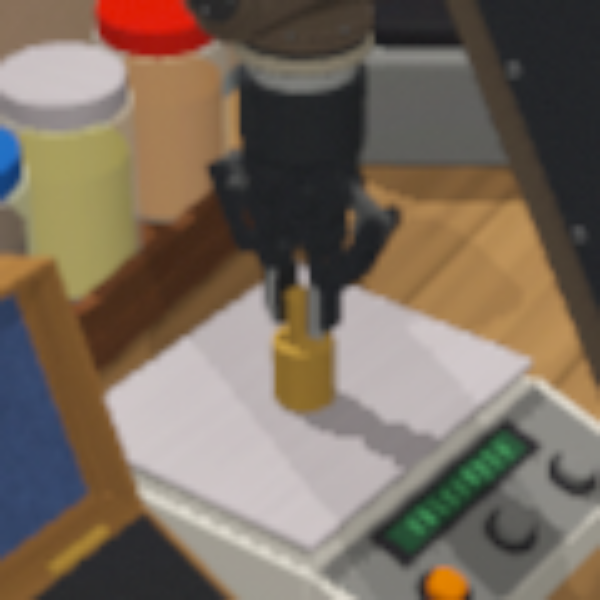

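>>> move_arm:
  gripper: 0.2
  motion:
    - {"x": 0, "y": 0, "z": 0, "twist": 0}
    - {"x": 0, "y": 0, "z": 0, "twist": 0}
    - {"x": 0, "y": 0, "z": 0, "twist": 0}
    - {"x": 0, "y": 0, "z": 0, "twist": 0}
    - {"x": 0, "y": 0, "z": 0, "twist": 0}
    - {"x": 0, "y": 0, "z": -0.2, "twist": 0}
    - {"x": 0, "y": 0, "z": -0.4, "twist": 0}
    - {"x": 0, "y": 0, "z": -0.5, "twist": 0}
    - {"x": 0, "y": 0, "z": -0.5, "twist": 0}
    - {"x": 0, "y": 0, "z": -0.3, "twist": 0}

```text
t: 25.65
ee_pos: [0.6568, -0.1949, 0.2308]
orientation: [[0.137, 0.99, -0.023], [0.99, -0.136, 0.049], [0.045, -0.029, -0.999]]
wrist_force: [0.5, 0.2, -0.1]
grip_width: 0.599
```

```bash
python3 - <<'E'
from plan import *
st()
im,d=capture("side"); cv2.imwrite("pics/side21.png",im[...,::-1]); W=pts("side",d)
hsv=cv2.cvtColor(im,cv2.COLOR_RGB2HSV)
m=(abs(W[...,0]-.655)<.05)&(abs(W[...,1]+.191)<.05)&(W[...,2]>.09)&(W[...,2]<.163)&(hsv[...,1]>120)
P=W[m];print(P.mean(0),P.max(0),P.min(0))
k=W[m&(W[...,2]>.155)]; print("knob top",k.mean(0),len(k))
for r in boxes_of("side","cal_key")[:2]: print(r["conf"],w("side",r["centre"]))
cv2.imwrite("pics/side21c.png",cv2.resize(im[160:280,250:390],None,fx=5,fy=5)[...,::-1])
E
```

```text
25.65 [ 0.6568 -0.1949  0.2308] yaw -7.81230059516795 F [ 0.4612  0.1596 -0.1077] T [-0.0039 -0.0082 -0.0032] gw 0.5994000210912209 j [-22.8  34.8  79.8   2.2  67.7 -15.8] zaxis [-0.0226  0.0489 -0.9986]
[ 0.6476 -0.1792  0.1232] [ 0.6702 -0.1665  0.161 ] [ 0.6311 -0.2078  0.0903]
knob top [ 0.6512 -0.1853  0.1588] 20
```

View pics/side21c.png

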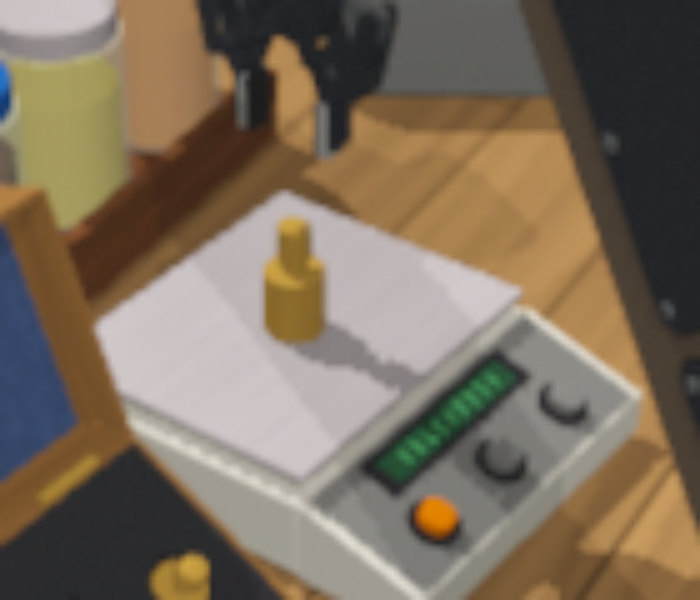

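```bash
python3 - <<'E'
from plan import *
plan([((.60,-.16,.22),4,0),((.502,-.101,.16),6,0),((.502,-.101,.10),5,0)],None)
E
```

```text
[{"x": 0.16, "y": -0.38, "z": 0.09, "twist": 0}, {"x": 0.16, "y": -0.38, "z": 0.09, "twist": 0}, {"x": 0.16, "y": -0.38, "z": 0.09, "twist": 0}, {"x": 0.16, "y": -0.38, "z": 0.09, "twist": 0}, {"x": 0.18, "y": -0.43, "z": 0.27, "twist": 0}, {"x": 0.18, "y": -0.43, "z": 0.27, "twist": 0}, {"x": 0.18, "y": -0.43, "z": 0.27, "twist": 0}, {"x": 0.18, "y": -0.43, "z": 0.27, "twist": 0}, {"x": 0.18, "y": -0.43, "z": 0.27, "twist": 0}, {"x": 0.18, "y": -0.43, "z": 0.27, "twist": 0}, {"x": -0.01, "y": 0.01, "z": 0.3, "twist": 0}, {"x": -0.01, "y": 0.01, "z": 0.3, "twist": 0}]
[{"x": -0.01, "y": 0.01, "z": 0.3, "twist": 0}, {"x": -0.01, "y": 0.01, "z": 0.3, "twist": 0}, {"x": -0.01, "y": 0.01, "z": 0.3, "twist": 0}]
15 end [ 0.50276315 -0.1001986   0.09932011] yaw y -7.815251887243689 maxstep 21.548085761849013
```

>>> move_arm:
  gripper: -1
  motion:
    - {"x": 0.16, "y": -0.38, "z": 0.05, "twist": 0}
    - {"x": 0.16, "y": -0.38, "z": 0.05, "twist": 0}
    - {"x": 0.16, "y": -0.38, "z": 0.09, "twist": 0}
    - {"x": 0.16, "y": -0.38, "z": 0.09, "twist": 0}
    - {"x": 0.18, "y": -0.43, "z": 0.25, "twist": 0}
    - {"x": 0.18, "y": -0.43, "z": 0.25, "twist": 0}
    - {"x": 0.18, "y": -0.43, "z": 0.25, "twist": 0}
    - {"x": 0.18, "y": -0.43, "z": 0.25, "twist": 0}
    - {"x": 0.18, "y": -0.43, "z": 0.25, "twist": 0}
    - {"x": 0.18, "y": -0.43, "z": 0.25, "twist": 0}
    - {"x": 0, "y": 0, "z": 0, "twist": 0}

```text
t: 26.85
ee_pos: [0.4919, -0.0961, 0.1571]
orientation: [[0.138, 0.99, -0.032], [0.989, -0.136, 0.052], [0.047, -0.039, -0.998]]
wrist_force: [0.5, 0.1, 0.9]
grip_width: -0.003
```

```bash
python3 look.py 22; python3 - <<'E'
from plan import *
plan([((.503,-.101,.092),5,0)],None)
E
```

```text
26.85 [ 0.4919 -0.0961  0.1571] yaw -7.836782106177769 F [0.5126 0.0693 0.9214] T [-0.0375 -0.0208 -0.0067] gw -0.003491307228209913 j [-19.7  26.  110.8   3.1  45.9 -14. ] zaxis [-0.032   0.0522 -0.9981]
341 237
[{"x": -0.03, "y": 0.06, "z": 0.33, "twist": 0}, {"x": -0.03, "y": 0.06, "z": 0.33, "twist": 0}, {"x": -0.03, "y": 0.06, "z": 0.33, "twist": 0}, {"x": -0.03, "y": 0.06, "z": 0.33, "twist": 0}, {"x": -0.03, "y": 0.06, "z": 0.33, "twist": 0}]
5 end [ 0.50247537 -0.10099422  0.09113245] yaw y -7.845258492285022 maxstep 13.46996659238619
```

View pics/side22c.png

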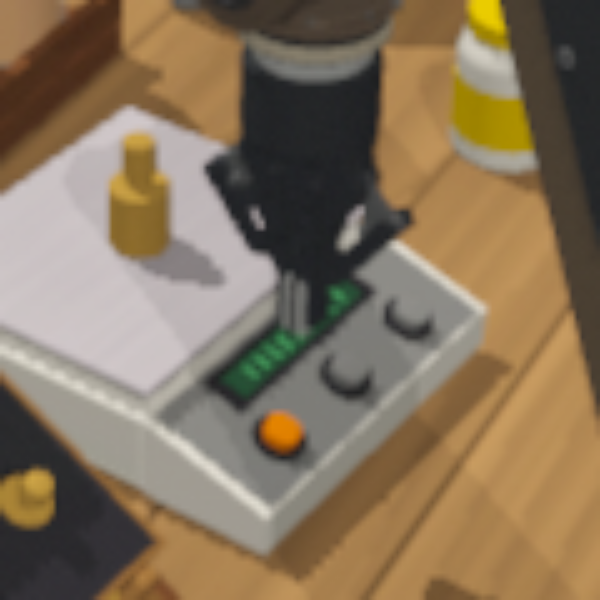

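>>> move_arm:
  motion:
    - {"x": -0.03, "y": 0.06, "z": 0.33, "twist": 0}
    - {"x": -0.03, "y": 0.06, "z": 0.33, "twist": 0}
    - {"x": -0.03, "y": 0.06, "z": 0.33, "twist": 0}
    - {"x": -0.03, "y": 0.06, "z": 0.3, "twist": 0}
    - {"x": -0.03, "y": 0.06, "z": 0.15, "twist": 0}
    - {"x": 0, "y": 0, "z": 0, "twist": 0}

```text
t: 27.5
ee_pos: [0.5066, -0.1036, 0.0958]
orientation: [[0.139, 0.99, -0.028], [0.989, -0.137, 0.051], [0.046, -0.034, -0.998]]
wrist_force: [-0.8, -0.3, -0.0]
grip_width: 0.001
```

```bash
python3 look.py 23
```

```text
27.5 [ 0.5066 -0.1036  0.0958] yaw -7.884393324299182 F [-0.7748 -0.3319 -0.0152] T [-0.0608 -0.0244 -0.0531] gw 0.0005066782784167616 j [-19.9  32.5 111.5   3.5  38.5 -14.8] zaxis [-0.0276  0.0505 -0.9983]
337 251
```

View pics/side23c.png

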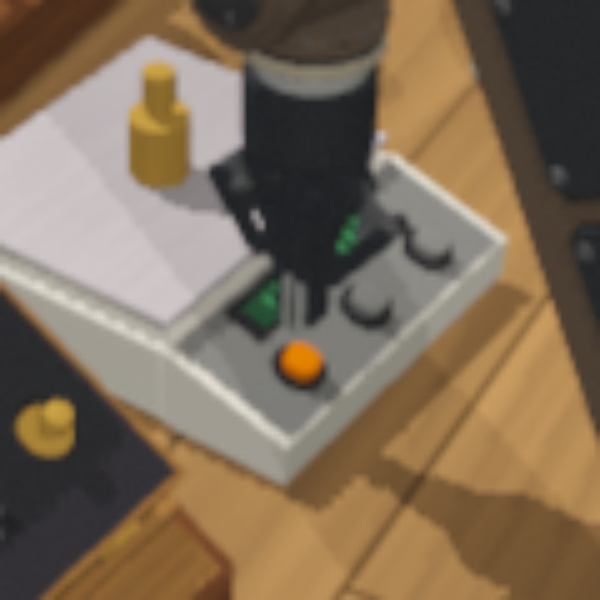

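```bash
python3 - <<'E'
from plan import *
np.set_printoptions(precision=4,suppress=True)
S=np.load("side23.npz");im=S["im"];W=pts("side",S["d"])
h=cv2.cvtColor(im,cv2.COLOR_RGB2HSV)
m=(h[...,0]>8)&(h[...,0]<22)&(h[...,1]>220)&(h[...,2]>180)&(abs(W[...,0]-.5)<.04)&(abs(W[...,1]+.1)<.04)
print(np.argwhere(m).mean(0)[::-1],W[m].mean(0),m.sum())
s=env.get_state();R=s["orientation"];tip=s["ee_pos"]+.017*R[:,2]
print("tip",tip,proj("side",tip),"key",proj("side",[.504,-.1005,.0565]))
o=np.array([337-60,251-60])
print((proj("side",tip)-o)*5,(proj("side",[.504,-.1005,.0565])-o)*5)
m2=(abs(W[...,0]-s["ee_pos"][0])<.03)&(abs(W[...,1]-s["ee_pos"][1])<.03)&(W[...,2]>.072)&(W[...,2]<.1)
ys,xs=np.nonzero(m2); print("finger pts",W[m2].mean(0),W[m2].min(0),W[m2].max(0))
E
```

```text
[336.8824 262.6176] [ 0.504  -0.0998  0.0555] 34
tip [ 0.5061 -0.1027  0.0792] [336.9248 255.7109] key [336.9933 262.2317]
[299.624  323.5546] [299.9667 356.1586]
finger pts [ 0.5024 -0.0961  0.0916] [ 0.4906 -0.1047  0.081 ] [ 0.519  -0.0891  0.0998]
```

>>> move_arm:
  motion:
    - {"x": 0.05, "y": -0.08, "z": 0.15, "twist": 0}
    - {"x": 0, "y": 0, "z": 0.12, "twist": 0}
    - {"x": 0, "y": 0, "z": 0.05, "twist": 0}

```text
t: 27.85
ee_pos: [0.5033, -0.1003, 0.0836]
orientation: [[0.138, 0.99, -0.026], [0.989, -0.137, 0.05], [0.046, -0.032, -0.998]]
wrist_force: [0.3, 0.6, -0.5]
grip_width: 0.003
```

>>> move_arm:
  motion:
    - {"x": 0, "y": 0, "z": 0.05, "twist": 0}
    - {"x": 0, "y": 0, "z": 0.05, "twist": 0}

```text
t: 28.05
ee_pos: [0.5033, -0.1, 0.0796]
orientation: [[0.138, 0.99, -0.025], [0.989, -0.137, 0.05], [0.046, -0.032, -0.998]]
wrist_force: [-0.0, -0.5, 0.7]
grip_width: -0.002
```

>>> move_arm:
  motion:
    - {"x": 0, "y": 0, "z": 0.05, "twist": 0}
    - {"x": 0, "y": 0, "z": 0.05, "twist": 0}

```text
t: 28.25
ee_pos: [0.5033, -0.0998, 0.0754]
orientation: [[0.138, 0.99, -0.025], [0.989, -0.137, 0.05], [0.046, -0.032, -0.998]]
wrist_force: [-0.0, -0.7, -0.4]
grip_width: -0.001
```

>>> move_arm:
  motion:
    - {"x": 0, "y": 0, "z": 0.05, "twist": 0}
    - {"x": 0, "y": 0, "z": 0.05, "twist": 0}

```text
t: 28.45
ee_pos: [0.5036, -0.0998, 0.0715]
orientation: [[0.138, 0.99, -0.024], [0.989, -0.137, 0.049], [0.045, -0.03, -0.999]]
wrist_force: [0.0, 0.3, 3.8]
grip_width: 0.004
```

>>> move_arm:
  motion:
    - {"x": 0, "y": 0, "z": 0.05, "twist": 0}
    - {"x": 0, "y": 0, "z": 0.05, "twist": 0}

```text
t: 28.65
ee_pos: [0.5045, -0.0999, 0.0685]
orientation: [[0.138, 0.99, -0.021], [0.989, -0.137, 0.048], [0.045, -0.027, -0.999]]
wrist_force: [-5.1, 1.1, 34.8]
grip_width: -0.004
```

```bash
python3 look.py 24
```

```text
28.65 [ 0.5045 -0.0999  0.0685] yaw -7.8776545794276425 F [-5.1344  1.0585 34.8475] T [ 0.4023  0.8385 -0.017 ] gw -0.004052899237071179 j [-19.6  34.9 113.1   3.9  34.1 -15. ] zaxis [-0.0209  0.0482 -0.9986]
336 259
```

View pics/side24c.png

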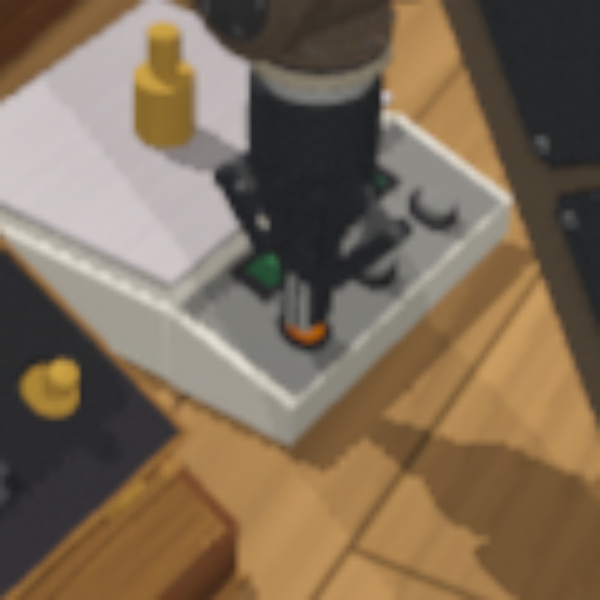

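>>> move_arm:
  motion:
    - {"x": 0, "y": 0, "z": 0.01, "twist": 0}
    - {"x": 0, "y": 0, "z": 0.01, "twist": 0}

```text
t: 28.9
ee_pos: [0.5041, -0.0998, 0.0695]
orientation: [[0.138, 0.99, -0.02], [0.989, -0.137, 0.048], [0.045, -0.027, -0.999]]
wrist_force: [-1.2, -0.2, 7.6]
grip_width: 0.002
```

```bash
python3 -c "
from plan import *
st()"
```

```text
28.9 [ 0.5041 -0.0998  0.0695] yaw -7.862968013783981 F [-1.1713 -0.184   7.618 ] T [-0.0443  0.3117 -0.0187] gw 0.0016300352495496064 j [-19.6  34.8 113.1   3.9  34.2 -15. ] zaxis [-0.0203  0.048  -0.9986]
```

>>> move_arm:
  motion:
    - {"x": 0, "y": 0, "z": 0.03, "twist": 0}
    - {"x": 0, "y": 0, "z": 0.03, "twist": 0}
    - {"x": 0, "y": 0, "z": 0.03, "twist": 0}

```text
t: 29.2
ee_pos: [0.5044, -0.0998, 0.0689]
orientation: [[0.138, 0.99, -0.018], [0.989, -0.137, 0.047], [0.044, -0.024, -0.999]]
wrist_force: [-5.5, 0.6, 23.7]
grip_width: 0.003
```

>>> move_arm:
  motion:
    - {"x": 0, "y": 0, "z": -0.1, "twist": 0}
    - {"x": 0, "y": 0, "z": -0.3, "twist": 0}
    - {"x": 0, "y": 0, "z": -0.5, "twist": 0}
    - {"x": 0, "y": 0, "z": -0.7, "twist": 0}
    - {"x": 0, "y": 0, "z": -0.8, "twist": 0}
    - {"x": 0, "y": 0, "z": -0.8, "twist": 0}
    - {"x": 0, "y": 0, "z": -0.4, "twist": 0}
    - {"x": 0, "y": 0, "z": 0, "twist": 0}

```text
t: 30.0
ee_pos: [0.5059, -0.1067, 0.2206]
orientation: [[0.138, 0.99, -0.02], [0.989, -0.137, 0.048], [0.044, -0.027, -0.999]]
wrist_force: [0.7, -0.6, -0.0]
grip_width: -0.001
```

```bash
python3 - <<'E'
from plan import *
np.set_printoptions(precision=4,suppress=True)
st()
im,d=capture("side"); cv2.imwrite("pics/side25.png",im[...,::-1]); W=pts("side",d)
i2,d2=capture("top"); cv2.imwrite("pics/top25.png",i2[...,::-1])
h=cv2.cvtColor(im,cv2.COLOR_RGB2HSV)
m=(h[...,0]>8)&(h[...,0]<22)&(h[...,1]>220)&(h[...,2]>180)&(abs(W[...,0]-.5)<.04)&(abs(W[...,1]+.1)<.04)
print("key",np.argwhere(m).mean(0)[::-1],W[m].mean(0),m.sum())
S0=np.load("side0.npz");W0=pts("side",S0["d"])
# case shift: compare depth in case region
a=W0[240:335,205:330];b=W[240:335,205:330];D=np.linalg.norm(a-b,axis=-1);print("case region median change",np.nanmedian(D),np.nanpercentile(D,75))
c=np.array([0.5509,.192,.1644]);n=np.array([-.4963,.0609,.866])
q=(W-c)@n;sel=(q>.006)&(q<.05)&(np.linalg.norm(W-c,axis=-1)<.13);k=cv2.connectedComponentsWithStats(sel.astype(np.uint8))
for i in range(1,k[0]):
    if k[2][i,4]>15: print(k[2][i],np.nanmean(W[k[1]==i],0))
E
```

```text
30.0 [ 0.5059 -0.1067  0.2206] yaw -7.85599802695462 F [ 0.7436 -0.6397 -0.007 ] T [-0.0114  0.0249  0.0201] gw -0.0010102626394739077 j [-20.2  21.9 105.3   2.6  54.9 -13.9] zaxis [-0.0204  0.0477 -0.9987]
key [336.8824 262.6176] [ 0.504  -0.0998  0.0556] 34
case region median change 0.0020790409300141506 0.003613783295317641
[285 272   7   7  39] [0.5283 0.1239 0.1733]
[243 309   6   6  25] [0.5478 0.2725 0.1714]
```

View pics/side25.png

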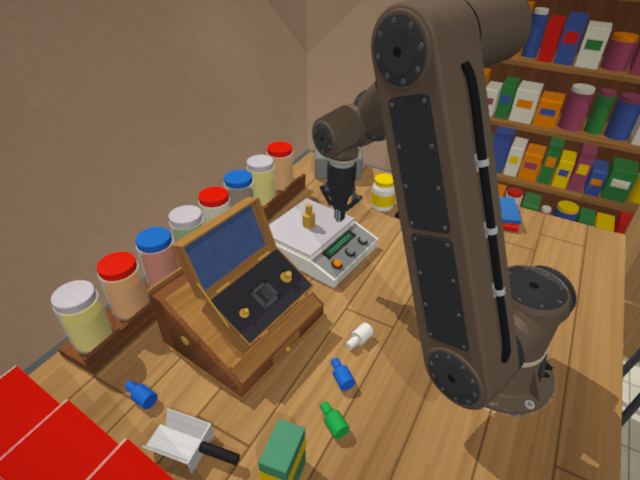

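```bash
python3 -c "
from plan import *
print(env.finish_job()); st()"
```

```text
the job is handed in; nothing more can be done
None
the job is handed in; nothing more can be done
```

The job is handed in at about 30 s of the 72 s allowed: the 500 g weight stands on the pan and the orange key has been pressed and released. No verdict was reported, so the checks below are my own.

- **Drawing it out:** I gripped the knob and twisted it ±0.13 rad while pulling it slowly along the case's axis. The force peaked at about 9–10 N, including the weight itself. The two small weights read the same positions as at the start, to within 1 mm. The case area of the picture changed by about 2 mm, which is camera noise.
- **Standing it up:** The tool can't tilt, so the weight still leaned 30° once it was out. I pushed its foot against the fixed left side of the desk until it turned upright in the grip. The foot never touched the case.
- **Placing it:** I lowered it onto the pan until contact, with a wrist force of about 13 N above the free-hanging reading, and let go. It stands at about (0.653, −0.190) m, within roughly 6 mm of my estimate of the pan's middle. It looks upright in the side view. A cylinder fit of the foot, done as the grip loosened, put its lean below 2°.
- **Pressing the key:** The key hit a firm stop (35 N, then held between 8 and 24 N). After I backed off, it measured back at its starting height. The key's travel can't be read directly, so "fully down" rests on that firm stop and the depth reached.

Two readings were poor. The cylinder fits just before placing were too noisy to trust (5–17° of lean), so I went by the picture. The tool had also drifted about 3° off vertical, which did no harm.

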